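# Finish the close-packed layer of hex-foot studs in the sloping tray

### The job

Two steel hex-foot studs stand loose on the bench. Add them to the sloping tray as its second row: each foot flat on the tray and nested in a hollow between two studs of the bottom row, so that all neighbouring flat faces touch. Then press the sprung gate bar at the top of the tray down until its catch holds it, leave the bottom row packed against the low rail, and do not disturb the spray cans.

Things in the scene. Friction and masses are not known exactly. Their poses are not given: they have to be found in the camera images.
- tray: Grey steel tray, fixed, sloping 30 degrees, rising away from the robot. Origin: on the floor at the inner face of the low rail, mid-width. x runs up the slope along the floor, y across to the left, z out of the floor (up and towards the robot); floor at z = 0. Low rail at x below 0; side rails' inner faces at y = +-69.7 mm, x = 0 to 92 mm; all rails 10 mm high.
- stud_a_mid (a point): Loose steel hex-foot stud, upright on the bench. Foot: regular hexagon 46 mm across flats, 16 mm thick; on it a round threaded stud, 16 mm diameter, 45 mm long, pointing along own +z; 61 mm tall in all, 0.2 to 0.4 kg (heavy foot: grip firmly). This point: on the axis, 30.5 mm above the underside. Two flats face own +-y (others every 60 degrees), two corners own +-x.
- stud_b_mid (a point): Second loose stud on the bench, same shape and frame as stud_a; either may go in either hollow. Nested, a stud has its corners along the tray's x axis, its flats facing the tray's +-y, and its axis 46 mm from the axes of both studs below it.
- row_1_mid (a point): Loose stud already in the tray, bottom row, +y side; same shape and frame as stud_a. The bottom row's axes are near tray x = 27 mm, y = +46, 0, -46 mm, corners touching the low rail and flats touching each other.
- row_2_mid (a point): Middle stud of the bottom row, same shape. The second row's two hollows lie between row_1 and row_2 and between row_2 and row_3, 39.8 mm up the slope from the row's line: near tray x = 67 mm, y = +23 and -23 mm.
- row_3_mid (a point): Stud of the bottom row at the tray's -y side, same shape.
- gate_pad (a point): Middle of the top of the black thumb pad (28 x 30 mm, axes as the bar's) at the free end of the gate bar: press here, towards the tray floor. The bar is 12 mm wide, 10 mm thick, crosses the tray at tray x = 122 mm, hinged at y = -86 mm, 12 mm above the floor, 174 mm from the pad. Pad in the tray frame: open y = +73, z = 84 mm; caught y = +88, z = 26 mm; hard stop z = 20 mm.
- gate (a joint): Gate bar angle, rad: 0 open (as found, pad end 20 degrees up), 0.35 parallel to the floor, 0.375 hard stop. A spring lifts it: about 1.5 N at the pad when open, 4 N when down, with a bump to about 6 N at 0.27 to 0.34 where it passes the catch (uphill of the bar, tray y = 62 mm), which snaps over it near 0.355 and holds it at 0.34. Let go earlier, it springs open.
- spray_primer: Bystander: red spray can with a pale cap, 67 mm diameter, 189 mm tall, standing at the back left; origin at the middle of its base.
- spray_black: Bystander: black spray can, 67 mm diameter, 200 mm tall, standing at the back right; origin at the middle of its base.
Things that resemble listed ones, but are neither listed nor needed, are in the scene too. What is shaped like the part that bears stud_b_mid but red is not meant.

How it is judged:
By the outcome, as a careful person would: the job done as asked, in the order asked, and still so for the second after the job is handed in, with the robot touching nothing.
It also fails if it takes over 61 s, if anything falls off the work surface, if the arm or the gripper's body presses on something with over 40 N, if the wrist force passes 120 N, or if a joint passes its speed limit or range.

### The arm

A 6-joint arm with a two-finger parallel gripper is mounted at the origin on a cart in front of the work surface, level with it; the furniture and walls round the work are solid. World frame = base frame: x ahead of the robot, y to its left, z up, the work surface at z = 0. Lengths are in mm, angles in degrees, forces in N, time in s.
With the tool pointing down it reaches from about 350 to 850 mm from the base axis. Payload 8.1 kg.
Tool frame: the origin (TCP) lies midway between the tips of the shut fingers; the grasp point (between the pads) lies 19 mm behind it; z points along the fingers, y is the line along which they close (so a half turn about z gives the same grasp; the last joint's range is limited). The gripper opens to 85 mm and grips with 20 to 120 N. Pads are 22 mm wide; open, the fingers measure 114 mm over their backs; the gripper's body (76 mm by 85 mm) begins 54 mm behind the grasp point. The pads swing forward as they close: fully open they stand 13 mm farther back than shut.
Start: joints at [67.357, 7.471, 85.268, -0, 87.261, -4.893], TCP at [182.899, 571.448, 197.592] pointing down, gripper open.
Joint ranges: [-169.43, 169.43], [-51.17, 129.36], [1.28, 143.12], [-76.62, 256.62], [0, 156.53], [-152.29, 152.29]. Speed limits (degrees/s): [136.94, 136.94, 159.86, 180, 180, 180].

### API

Orientations are given as [roll, pitch, yaw] about the fixed x, y, z axes, in that order (R = Rz(yaw) Ry(pitch) Rx(roll)).
In Python, from bench import sense, snapshot, camera_params, hand_in, masks_of, pinpoint gives the robot as it stands.
- The arm moves only by the tool step_arm, never from a script. Its argument "targets" is a list of rows, each an object with "angular": the turn, a rotation vector about the tool's x, y, z scaled (see below), a list of three; "dp": the shift along the tool's x, y, z scaled (see below), a list of three; "fingers": the closure, from 0 (fully open) to 1 (shut). A call has exactly 8 rows; each row is the pose to reach, as a shift and turn from the pose commanded when the call began, along the tool's axes at that moment, turning the shorter way round; what a row does not reach only later rows make up. The controller multiplies each number of a shift by 0.2 m and each number of a turn by 180 degrees. A row lasts 1/8 s, in which the tool goes at most 62.5 mm and 10.7 degrees, less where a joint would pass 70% of its speed; a pose out of reach is approached as far as the arm can. A call with a number of a shift or a turn outside -1 to 1 is refused whole. A call with a gripper value outside its range is refused whole. The fingers move at their own pace and stop on an object; "newtons" is the grip in N (left out, the last holds). Time passes only in rows, so rows that repeat a pose let the fingers close, or fill a call up. It gives the time, the measured TCP pose, the force, the opening and the grip force at its end, in the units of the state.
- sense(): the state, without advancing time (a new reading comes with each control period).
- snapshot(name): name is "scene" or "top"; returns the picture (384x512x3 uint8, blue, green, red); there is no depth.
- camera_params(name): a dict with "vfov" (degrees; the focal length in pixels is half the picture's height over the tangent of half this angle, whatever the lens; pixels are square), "cx", "cy" (the principal point, pixels), "D" ([k1, k2, p1, p2, k3] as OpenCV has them; the pictures are not rectified), "R" (3x3) and "t" (3): a world point X has camera coordinates R X + t. Camera axes: x right, y down, z forward; pixel columns grow to the right and rows downward; lengths in mm; the calibration is good to about 2 mm. A picture is of the moment at which its call begins. camera_params takes no time and is no camera call.
- hand_in(): hands the job in; it is judged then, once.
Trained networks look in the newest picture that a camera, given by its name, has taken for a name from the list of things; names that differ only in an ending like _2 or _b are one class to them, and where a whole thing is asked for, a point or a joint stands for the part that bears it (a point fixed in the world has none). Each returns a list of dicts, best first, with "conf" (0 to 1); they miss things now and then, are a little off and sometimes report something else, mostly with a low value. They report only what shows in the picture. A call takes as long as a camera call. They do not tell look-alikes from the thing itself.
- masks_of(camera, label): "pixels" (384x512 bool, what is visible of it) and "at" ([column, row] in pixels, amid what is visible of it).
- pinpoint(camera, label): "at" ([column, row] in pixels: a listed point, or the origin of a listed thing).
The state is a dict: "time": time; "joint_pos": joint angles; "qd": joint speeds; "joint_efforts": joint torques, N m; "tool_pos": TCP position; "tcp_rot": TCP orientation; "ft_force": force on the tool from outside, world axes, zero at the start; "wrist_torque": the same for the moment, N m; "finger_gap": finger opening in mm; "grip_force": force on a finger pad.
Only numpy, scipy, OpenCV 4.12 (cv2) and the standard library are available. Lean on these libraries where they do the work, as an engineer would, in place of code of your own. Each camera call takes 0.05 s, during which the arm holds its last target. There are 200 camera calls.

## Working session

There is one attempt and no reset: what is moved stays moved. The work goes in short steps, Python scripts to look and compute and a tool call to move; the robot and the scene stay as the last step left them, time stands still between calls to the robot, and variables do not carry over. Pictures are saved under pics/ and viewed, at most 10 in all, crops included, and the job is handed in when it is done.

Besides the shell and the picture viewer there is one more tool, called after "Call:" as a command line: name --argument value ..., lists and objects as JSON in quotes. step_arm: Moves the arm, as the interface text tells. Its arguments: {"type":"object","properties":{"targets":{"type":"array","items":{"type":"object","properties":{"angular":{"type":"array","items":{"type":"number","minimum":-1,"maximum":1}},"dp":{"type":"array","items":{"type":"number","minimum":-1,"maximum":1}},"fingers":{"type":"number"}}}},"newtons":{"type":"number"}},"required":["targets"]}

```bash
mkdir -p pics; ls; python3 - <<'E'
from bench import *
import cv2,numpy as np
print(sense())
a=snapshot("scene");b=snapshot("top")
cv2.imwrite("pics/s0.png",a);cv2.imwrite("pics/t0.png",b)
for c in("scene","top"):
    p=camera_params(c);print(c,p)
    for l in("tray","stud_a_mid","row_1_mid","gate_pad","spray_primer","spray_black"):
        print(l,[(np.round(d["at"],1).tolist(),round(d["conf"],2)) for d in pinpoint(c,l)])
E
```

```text
pics
{'time': 0.0, 'joint_pos': array([ 6.73545667e+01,  7.51409058e+00,  8.53282168e+01,  7.30840154e-04,
        8.72600294e+01, -4.89397720e+00]), 'qd': array([ 0.03351639,  0.02407689, -0.07064989,  0.02133212, -0.06989176,
       -0.03197435]), 'joint_efforts': array([ 2.46249811e-04, -5.69390523e+01, -5.00553954e+01, -9.33630781e-05,
        1.43924533e-02, -2.69992336e-05]), 'tool_pos': array([182.68858317, 570.89285978, 196.56525621]), 'tcp_rot': array([-1.79898099e+02, -9.45784840e-03,  1.62248500e+02]), 'ft_force': array([-0.66507408, -0.40759027,  0.36043503]), 'wrist_torque': array([-0.02908365,  0.03890566,  0.0207467 ]), 'grip_force': 0.0, 'finger_gap': 85.50147580789434}
scene {'vfov': 54.11081196116966, 'cx': 252.23648152292293, 'cy': 187.54989917809195, 'D': array([0.01392042, 0.        , 0.        , 0.        , 0.        ]), 'R': array([[ 0.88068836, -0.47362115, -0.00842707],
       [-0.34366105, -0.62658438, -0.69949203],
       [ 0.32601394,  0.61893055, -0.71459071]]), 't': array([-541.89094623,  280.55444603,  857.11301579])}
tray [([200.2, 194.7], 0.56)]
stud_a_mid [([309.3, 197.6], 0.58)]
row_1_mid [([192.2, 175.1], 0.58)]
gate_pad [([210.5, 135.4], 0.6), ([206.8, 195.5], 0.41)]
spray_primer [([198.1, 191.1], 0.36)]
spray_black [([310.9, 198.6], 0.59)]
top {'vfov': 54.49368819995655, 'cx': 254.16231604260832, 'cy': 191.4380637973571, 'D': array([-0.10095455,  0.        ,  0.        ,  0.        ,  0.        ]), 'R': array([[-0.02016458, -0.99952477,  0.02331585],
       [-0.99079234,  0.01685474, -0.13433711],
       [ 0.13388028, -0.02581002, -0.99066135]]), 't': array([-15.20291031, 613.5950976 , 930.94593366])}
tray [([201.6, 233.7], 0.91)]
stud_a_mid [([297.8, 231.5], 0.81), ([161.8, 132.7], 0.55)]
row_1_mid [([185.7, 232.3], 0.64)]
gate_pad [([168.7, 208.6], 0.83)]
spray_primer [([164.1, 131.4], 0.69)]
spray_black [([255.6, 131.6], 0.92)]
```

View pics/s0.png

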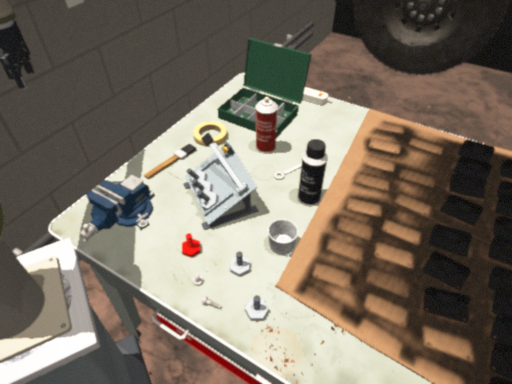

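View pics/t0.png

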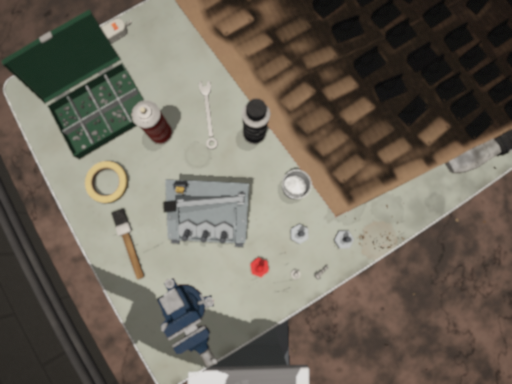

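The pictures show two grey studs, at scene (240,263) and (257,307), top (300,232) and (345,238). The red look-alike, which is not meant, is at scene (191,245), top (260,267). The tray with its three-stud row is at top (165-250, 178-245), with the pad at (169,208). I'll confirm in one enlarged crop.

```bash
cat > h.py <<'E'
import numpy as np,cv2
from bench import *
from scipy.optimize import least_squares
from scipy.spatial.transform import Rotation as Ro
def K(p):
    f=192/np.tan(np.radians(p["vfov"]/2));return np.array([[f,0,p["cx"]],[0,f,p["cy"]],[0,0,1]])
P={c:camera_params(c) for c in("scene","top")}
def proj(c,X):
    p=P[c];return cv2.projectPoints(np.asarray(X,float).reshape(-1,3),cv2.Rodrigues(p["R"])[0],p["t"],K(p),p["D"])[0].reshape(-1,2)
def onz(c,uv,z):
    p=P[c];n=cv2.undistortPoints(np.array([[uv]],float),K(p),p["D"])[0,0]
    d=p["R"].T@np.r_[n,1];o=-p["R"].T@p["t"];return o+d*(z-o[2])/d[2]
def tri(u1,u2):
    f=lambda X:np.r_[proj("scene",X)[0]-u1,proj("top",X)[0]-u2]
    r=least_squares(f,onz("top",u2,30));return r.x,np.abs(r.fun).max()
E
python3 - <<'E'
from h import *
a=cv2.imread("pics/s0.png");b=cv2.imread("pics/t0.png")
A=cv2.resize(a[125:325,160:280],None,fx=3,fy=3,interpolation=3)
B=cv2.resize(b[165:285,155:360],None,fx=2.1,fy=2.1,interpolation=3)
im=np.zeros((600,800,3),np.uint8);im[:A.shape[0],:A.shape[1]]=A;im[:B.shape[0],365:365+B.shape[1]]=B
cv2.imwrite("pics/c0.png",im)
for c in P:
    for l in("stud_b_mid","row_2_mid","gate_pad"):
        print(c,l,[(np.round(d["at"],1).tolist(),round(d["conf"],2),int(d["pixels"].sum())) for d in masks_of(c,l)],[(np.round(d["at"],1).tolist(),round(d["conf"],2)) for d in pinpoint(c,l)])
E
```

```text
scene stud_b_mid [([187.5, 247.2], 0.82, 329), ([257.6, 309.9], 0.67, 457)] [([256.6, 305.5], 0.93), ([188.1, 243.1], 0.76)]
scene row_2_mid [] [([200.1, 185.4], 0.67)]
scene gate_pad [([221.7, 158.5], 0.7, 408)] [([210.5, 135.4], 0.6), ([206.8, 195.5], 0.41)]
top stud_b_mid [([264.0, 269.1], 0.79, 260), ([347.1, 243.0], 0.71, 241)] [([347.6, 239.3], 0.73), ([259.1, 264.8], 0.58)]
top row_2_mid [([206.9, 228.9], 0.84, 303)] [([205.1, 231.4], 0.57), ([344.6, 242.0], 0.5)]
top gate_pad [([191.5, 204.9], 0.73, 571), ([225.5, 228.7], 0.16, 292)] [([168.7, 208.6], 0.83)]
```

View pics/c0.png

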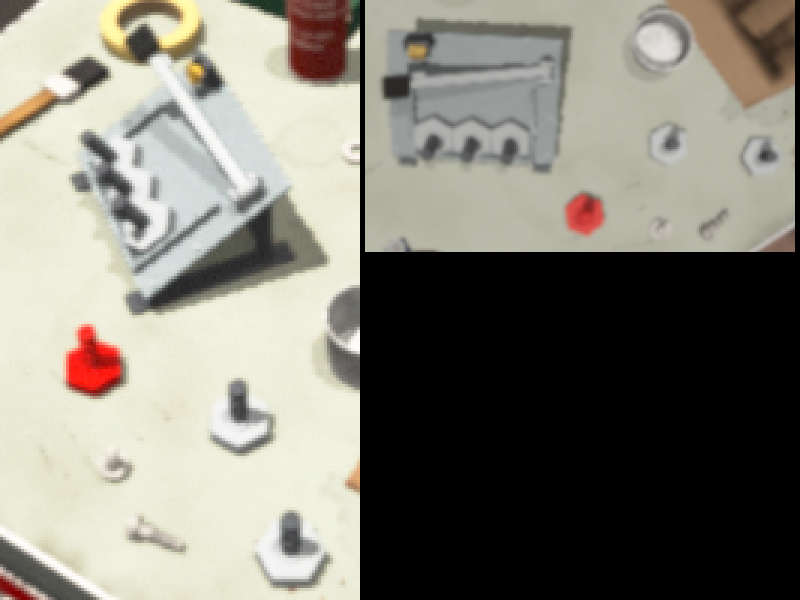

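The crop shows white hex feet with dark posts: the two loose studs are the grey-white ones at scene (240,263)/(257,307), and the red one is excluded. Next I fit models of the studs and tray to the images.

```bash
cat >> h.py <<'E'
from scipy.optimize import minimize
S=4
hexa=lambda r=46/np.sqrt(3):np.c_[r*np.cos(np.radians(60*np.arange(6))),r*np.sin(np.radians(60*np.arange(6)))]
circ=np.c_[8*np.cos(np.arange(16)*np.pi/8),8*np.sin(np.arange(16)*np.pi/8)]
z=lambda q,h:np.c_[q,np.full(len(q),h)]
PARTS=[(np.r_[z(hexa(),0),z(hexa(),16)],1),(z(hexa(),16),2),(np.r_[z(circ,16),z(circ,61)],3)]
def labels(c,poses,box,extra=()):
    x0,y0,x1,y1=box;L=np.zeros(((y1-y0)*S,(x1-x0)*S),np.uint8)
    def draw(X,l):
        uv=proj(c,X);q=((uv-[x0,y0]+.5)*S*16-8).astype(np.int32)
        cv2.fillConvexPoly(L,cv2.convexHull(q.reshape(-1,1,2)),int(l),shift=4)
    for X,l in extra:draw(X,l)
    for R,t in poses:
        for X,l in PARTS:draw(X@R.T+t,l)
    return L
def resid(img,c,poses,box,extra=(),n=4):
    x0,y0,x1,y1=box;L=labels(c,poses,box,extra)
    M=[cv2.resize(cv2.GaussianBlur((L==k).astype(np.float32),(0,0),0.6*S),(x1-x0,y1-y0),interpolation=cv2.INTER_AREA).ravel() for k in range(n)]
    A=np.array(M).T;b=img[y0:y1,x0:x1].astype(float).mean(2).ravel()
    x=np.linalg.lstsq(A,b,rcond=None)[0];r=A@x-b
    return np.mean(np.minimum(np.abs(r),60)**1.5)
def bench(p):return Ro.from_euler("z",p[2],degrees=True).as_matrix(),np.array([p[0],p[1],0.])
def tray(p):return Ro.from_euler("ZY",[p[3],-30],degrees=True).as_matrix(),np.array(p[:3])
def trayposes(p,extra=((27,46),(27,0),(27,-46))):
    R,t=tray(p);return [(R,R@[a,b,0]+t) for a,b in extra]
def boxof(c,X,m):
    uv=proj(c,X);return (*np.floor(uv.min(0)-m).astype(int),*np.ceil(uv.max(0)+m).astype(int))
def fitbench(imgs,u,cams=("scene","top"),z0=30):
    g=onz("top",u,z0);best=None
    for y in(0,15,30,45):
        p0=np.r_[g[:2],y];Xs=np.vstack([q for q,_ in PARTS])+[g[0],g[1],0]
        bx={c:boxof(c,Xs,5) for c in cams}
        f=lambda p:sum(resid(imgs[c],c,[bench(p)],bx[c]) for c in cams)
        r=minimize(f,p0,method="Nelder-Mead",options=dict(initial_simplex=p0+np.array([[0,0,0],[6,0,0],[0,6,0],[0,0,12]]),maxiter=150))
        if best is None or r.fun<best.fun:best=r
    return best.x,best.fun
E
cat > m0.py <<'E'
from h import *
im={"scene":cv2.imread("pics/s0.png"),"top":cv2.imread("pics/t0.png")}
for u in((300,232),(346,239)):
    for cams in(("scene","top"),("top",),("scene",)):
        p,f=fitbench(im,u,cams);print(u,cams,p.round(1),round(f,1))
# tray: manual points -> init
R0=None
obs=[("top",(27,0,30.5),(205,231.4)),("top",(122,73,84),(168.7,208.6)),("scene",(122,73,84),(210.5,135.4)),("scene",(27,0,30.5),(200.1,185.4)),("top",(27,46,30.5),(185.7,232.3)),("scene",(27,46,30.5),(192.2,175.1)),("top",(0,0,0),(201.6,233.7)),("scene",(0,0,0),(200.2,194.7))]
def f(p):
    R,t=tray(p);return np.ravel([proj(c,R@X+t)[0]-u for c,X,u in obs])
r=least_squares(f,[380,120,40,0],loss="soft_l1");print(r.x.round(1),r.fun.round(1))
p0=r.x
Rt,tt=tray(p0);Xs=np.vstack([PARTS[0][0]@R.T+t for R,t in trayposes(p0)]+[PARTS[2][0]@R.T+t for R,t in trayposes(p0)])
def fit(cams):
    bx={c:boxof(c,Xs,3) for c in cams}
    g=lambda p:sum(resid(im[c],c,trayposes(p)[::1],bx[c]) for c in cams)
    s=p0+np.vstack([np.zeros(4),np.diag([6,6,6,5])])
    r=minimize(g,p0,method="Nelder-Mead",options=dict(initial_simplex=s,maxiter=300));return r.x,r.fun
for cams in(("scene","top"),("top",),("scene",)):
    p,v=fit(cams);print(cams,p.round(1),round(v,1))
    if len(cams)==2:pt=p
out=[]
for c in P:
    k=4;y0,y1,x0,x1=((120,220,160,260) if c=="scene" else(165,265,155,255));v=cv2.resize(im[c][y0:y1,x0:x1],None,fx=k,fy=k,interpolation=3)
    for R,t in trayposes(pt):
        for X in(z(hexa(),16),z(circ,61)):
            q=((proj(c,X@R.T+t)-[x0,y0]+.5)*k).astype(int);cv2.polylines(v,[q],True,(0,0,255),1)
    R,t=tray(pt)
    for X in(np.array([(0,-69.7,0),(0,69.7,0),(92,69.7,0),(92,-69.7,0)]),np.array([(108,58,79),(108,88,90),(136,88,90),(136,58,79)])):
        q=((proj(c,X@R.T+t)-[x0,y0]+.5)*k).astype(int);cv2.polylines(v,[q],True,(0,200,0),1)
    out.append(v)
cv2.imwrite("pics/f0.png",np.hstack(out))
E
python3 m0.py
```

```text
(300, 232) ('scene', 'top') [ 503.1 -144.1   60.3] 67.2
(300, 232) ('top',) [ 503.3 -144.1    1.9] 21.7
(300, 232) ('scene',) [ 503.  -144.4   -2.2] 45.2
(346, 239) ('scene', 'top') [ 484.8 -264.2   30.5] 76.6
(346, 239) ('top',) [ 485.2 -263.8   28.1] 23.2
(346, 239) ('scene',) [ 484.7 -264.2   30.8] 53.2
[ 5.014e+02  9.990e+01  3.350e+01 -3.000e-01] [-0.5  0.5 -1.  -2.2 -4.7  1.4  0.8 -0.9  0.3 -0.2  2.4 -0.8  4.5  1.8
 -0.5  0.7]
('scene', 'top') [496.3  99.7  29.4  -4. ] 144.8
('top',) [495.9  99.1  38.   -3.9] 38.0
('scene',) [497.1 103.3  26.3  -4.5] 107.2
```

View pics/f0.png

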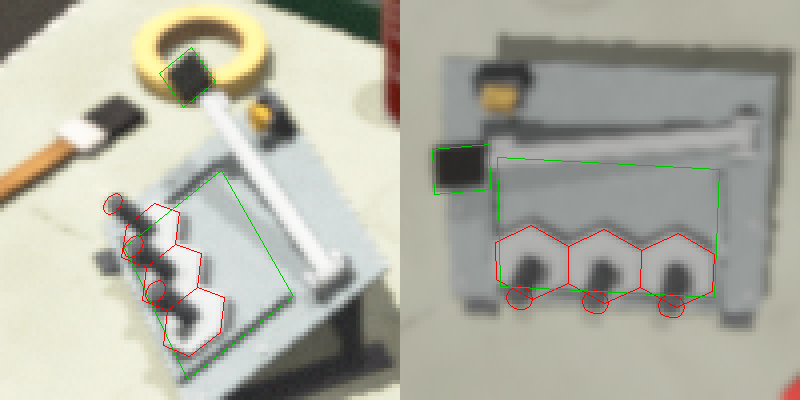

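Both fits look good: red hexes sit on the row feet and the green pad outline matches at scene (188,77) and top (462,167) of the crop. Tray ≈ (496,100,29), yaw −4°; studs at (503,−144, 0°) and (485,−264, 30°). Next: a planner helper, then the move to stud A.

```bash
cat > plan.py <<'E'
import json,sys,os
from h import *
TR=[496.3,99.7,29.4,-4.0]
if os.path.exists("tr.json"):TR=json.load(open("tr.json"))
def down(yaw):return Ro.from_euler("xyz",[180,0,yaw],degrees=True).as_matrix()
RT,TT=tray(TR)
RTOOL=np.c_[-RT[:,0],RT[:,1],-RT[:,2]]
def inT(x,y,zz):return RT@[x,y,zz]+TT
if not os.path.exists("cmd.json"):
    json.dump([[182.899,571.448,197.592],down(162.25).tolist()],open("cmd.json","w"))
def go(wps,commit=True):
    """wps: list of (pos,R,fingers,count)"""
    p,R=[np.array(v) for v in json.load(open("cmd.json"))];rows=[]
    for pos,Rw,f,n in wps:
        d=np.round(R.T@(np.array(pos)-p)/200,3);w=np.round(Ro.from_matrix(R.T@Rw).as_rotvec(degrees=True)/180,4)
        rows+=[(w.tolist(),d.tolist(),f)]*n
    assert len(rows)==8,len(rows)
    prev=None
    for w,d,f in rows:
        s='{"angular":%s,"dp":%s,"fingers":%s}'%(w,d,f);print(s if s!=prev else "same");prev=s
    w,d,_=rows[-1]
    json.dump([(p+R@np.array(d)*200).tolist(),(R@Ro.from_rotvec(np.array(w)*180,degrees=True).as_matrix()).tolist()],open("cmd.json","w"))
E
python3 - <<'E'
from plan import *
go([((503,-144,130),down(180),0,8)])
go([((503,-144,130),down(180),0,4),((503,-144,4),down(180),0,4)])
go([((503,-144,4),down(180),1,8)])
print(inT(67,23,16),inT(67,-23,16),RTOOL.round(3))
E
```

```text
{"angular":[-0.0, 0.0, -0.0986],"dp":[-2.615, -2.919, 0.338],"fingers":0}
same
same
same
same
same
same
same
{"angular":[-0.0, 0.0, -0.0],"dp":[0.0, 0.0, -0.0],"fingers":0}
same
same
same
{"angular":[-0.0, 0.0, -0.0],"dp":[0.0, 0.0, 0.63],"fingers":0}
same
same
same
{"angular":[-0.0, 0.0, -0.0],"dp":[0.0, 0.0, -0.0],"fingers":1}
same
same
same
same
same
same
same
[547.80624573 119.1544961   76.75640646] [544.59744793  73.26654979  76.75640646] [[-0.864  0.07   0.499]
 [ 0.06   0.998 -0.035]
 [-0.5    0.    -0.866]]
```

Call:
step_arm --targets '[{"angular": [0,0,0],"dp": [-0.872,-0.973,0],"fingers": 0},{"angular": [0,0,0],"dp": [-0.872,-0.973,0],"fingers": 0},{"angular": [0,0,0],"dp": [-0.872,-0.973,0],"fingers": 0},{"angular": [0,0,0],"dp": [-0.872,-0.973,0],"fingers": 0},{"angular": [0,0,0],"dp": [-0.872,-0.973,0],"fingers": 0},{"angular": [0,0,0],"dp": [-0.872,-0.973,0],"fingers": 0},{"angular": [0,0,0],"dp": [-0.872,-0.973,0],"fingers": 0},{"angular": [0,0,0],"dp": [-0.872,-0.973,0],"fingers": 0}]'

```text
time: 2.3
tool_pos: [289.0, 333.9, 197.5]
tcp_rot: [-180.0, -0.0, 162.4]
ft_force: [-0.2, 0.6, 0.9]
finger_gap: 85.3
grip_force: 0.0
```

Call:
step_arm --targets '[{"angular": [0,0,0],"dp": [-0.872,-0.973,0],"fingers": 0},{"angular": [0,0,0],"dp": [-0.872,-0.973,0],"fingers": 0},{"angular": [0,0,0],"dp": [-0.872,-0.973,0],"fingers": 0},{"angular": [0,0,0],"dp": [-0.872,-0.973,0],"fingers": 0},{"angular": [0,0,0],"dp": [-0.872,-0.973,0],"fingers": 0},{"angular": [0,0,0],"dp": [-0.872,-0.973,0],"fingers": 0},{"angular": [0,0,0],"dp": [-0.872,-0.973,0],"fingers": 0},{"angular": [0,0,0],"dp": [-0.872,-0.973,0],"fingers": 0}]'

```text
time: 3.3
tool_pos: [396.0, 95.9, 197.6]
tcp_rot: [180.0, -0.0, 162.4]
ft_force: [0.2, 0.2, -0.3]
finger_gap: 85.3
grip_force: 0.0
```

Call:
step_arm --targets '[{"angular": [0,0,-0.0986],"dp": [-0.871,-0.973,0.338],"fingers": 0},{"angular": [0,0,-0.0986],"dp": [-0.871,-0.973,0.338],"fingers": 0},{"angular": [0,0,-0.0986],"dp": [-0.871,-0.973,0.338],"fingers": 0},{"angular": [0,0,-0.0986],"dp": [-0.871,-0.973,0.338],"fingers": 0},{"angular": [0,0,-0.0986],"dp": [-0.871,-0.973,0.338],"fingers": 0},{"angular": [0,0,-0.0986],"dp": [-0.871,-0.973,0.338],"fingers": 0},{"angular": [0,0,-0.0986],"dp": [-0.871,-0.973,0.338],"fingers": 0},{"angular": [0,0,-0.0986],"dp": [-0.871,-0.973,0.338],"fingers": 0}]'

```text
time: 4.3
tool_pos: [503.2, -142.6, 130.5]
tcp_rot: [-180.0, 0.0, -179.9]
ft_force: [-0.2, -0.2, -0.2]
finger_gap: 84.9
grip_force: 0.0
```

Call:
step_arm --targets '[{"angular": [0,0,0],"dp": [0,0,0.63],"fingers": 0},{"angular": [0,0,0],"dp": [0,0,0.63],"fingers": 0},{"angular": [0,0,0],"dp": [0,0,0.63],"fingers": 0},{"angular": [0,0,0],"dp": [0,0,0.63],"fingers": 0},{"angular": [0,0,0],"dp": [0,0,0.63],"fingers": 0.6},{"angular": [0,0,0],"dp": [0,0,0.63],"fingers": 0.6},{"angular": [0,0,0],"dp": [0,0,0.63],"fingers": 0.6},{"angular": [0,0,0],"dp": [0,0,0.63],"fingers": 0.6}]' --newtons 20

```text
time: 5.3
tool_pos: [503.2, -144.2, 4.4]
tcp_rot: [-180.0, 0.0, 180.0]
ft_force: [-0.5, 0.4, 0.4]
finger_gap: 34.3
grip_force: 0.0
```

```bash
python3 - <<'E'
from h import *
a=snapshot("scene");b=snapshot("top")
cv2.imwrite("pics/s1.png",a);cv2.imwrite("pics/t1.png",b)
A=cv2.resize(a[190:310,190:290],None,fx=4,fy=4,interpolation=3);B=cv2.resize(b[180:300,250:350],None,fx=4,fy=4,interpolation=3)
cv2.imwrite("pics/c1.png",np.hstack([A,B]));print(sense()["finger_gap"],sense()["grip_force"])
E
```

```text
34.32752705602983 0.0
```

View pics/c1.png

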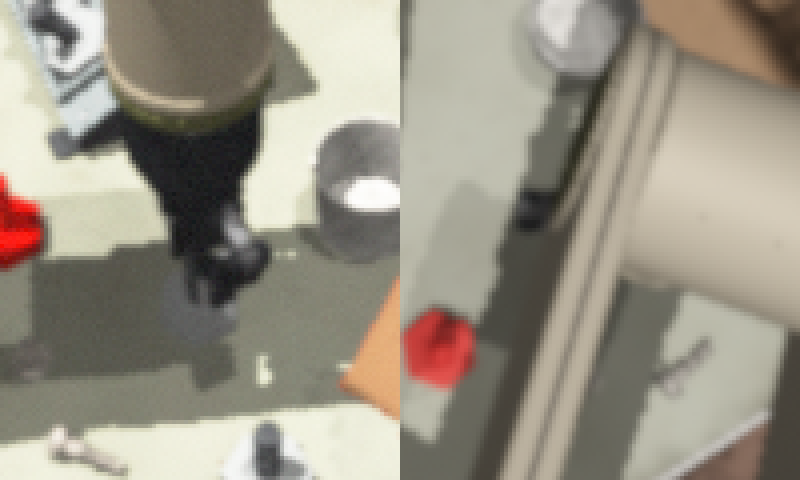

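The fingers closed above the foot (foot at scene (240,267), not gripped), so the tips stand farther back than expected. I'll open, go lower and squeeze again.

Call:
step_arm --targets '[{"angular": [0,0,0],"dp": [0,0,0],"fingers": 0},{"angular": [0,0,0],"dp": [0,0,0],"fingers": 0},{"angular": [0,0,0],"dp": [0,0,0],"fingers": 0},{"angular": [0,0,0],"dp": [0,0,0.04],"fingers": 0},{"angular": [0,0,0],"dp": [0,0,0.04],"fingers": 0.4},{"angular": [0,0,0],"dp": [0,0,0.04],"fingers": 0.4},{"angular": [0,0,0],"dp": [0,0,0.04],"fingers": 0.55},{"angular": [0,0,0],"dp": [0,0,0.04],"fingers": 0.55}]'

```text
time: 6.4
tool_pos: [503.2, -144.1, -3.8]
tcp_rot: [-180.0, 0.0, 180.0]
ft_force: [0.5, -0.1, -0.7]
finger_gap: 38.7
grip_force: 0.0
```

```bash
python3 - <<'E'
from h import *
a=snapshot("scene");cv2.imwrite("pics/s2.png",a)
A=cv2.resize(a[215:295,205:285],None,fx=7,fy=7,interpolation=3)
f=lambda X:[int(v) for v in (proj("scene",X)[0]-[205,215]+.5)*7]
for h in(0,16):
    q=np.array([f(X) for X in z(hexa(),h)+[503,-144,0]]);cv2.polylines(A,[q],True,(0,0,255),1)
q=np.array([f(X) for X in z(circ,61)+[503,-144,0]]);cv2.polylines(A,[q],True,(0,0,255),1)
for y in(-19,19):
  for x in(-11,11):
    cv2.line(A,f([503+x,-144+y,5]),f([503+x,-144+y,30]),(0,255,0),1)
A=cv2.convertScaleAbs(A,alpha=1.6,beta=20)
cv2.imwrite("pics/c2.png",A);print(sense()["tool_pos"],sense()["joint_pos"])
E
```

```text
[ 503.12397748 -144.0434736    -3.86942922] [-2.15896217e+01  7.04495250e+00  1.07964364e+02 -1.63195652e-03
  6.49779819e+01 -1.11590454e+02]
```

View pics/c2.png

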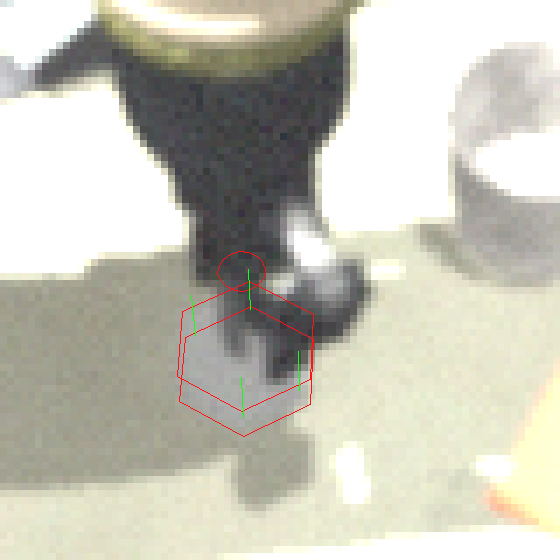

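The outline shows the fingertips still above the foot top (tip at crop (285,378)). I'll open just past the foot, go 10 mm lower and squeeze.

Call:
step_arm --targets '[{"angular": [0,0,0],"dp": [0,0,0],"fingers": 0.2},{"angular": [0,0,0],"dp": [0,0,0],"fingers": 0.2},{"angular": [0,0,0],"dp": [0,0,0],"fingers": 0.2},{"angular": [0,0,0],"dp": [0,0,0.02],"fingers": 0.2},{"angular": [0,0,0],"dp": [0,0,0.035],"fingers": 0.2},{"angular": [0,0,0],"dp": [0,0,0.05],"fingers": 0.2},{"angular": [0,0,0],"dp": [0,0,0.05],"fingers": 0.55},{"angular": [0,0,0],"dp": [0,0,0.05],"fingers": 0.55}]'

```text
time: 7.45
tool_pos: [503.0, -144.0, -14.0]
tcp_rot: [-180.0, -0.0, 180.0]
ft_force: [0.0, 0.3, 0.2]
finger_gap: 38.7
grip_force: 0.0
```

Call:
step_arm --targets '[{"angular": [0,0,0],"dp": [0,0,-0.05],"fingers": 0.55},{"angular": [0,0,0],"dp": [0,0,-0.05],"fingers": 0.8},{"angular": [0,0,0],"dp": [0,0,-0.05],"fingers": 1},{"angular": [0,0,0],"dp": [0,0,-0.05],"fingers": 1},{"angular": [0,0,0],"dp": [0,0,-0.05],"fingers": 1},{"angular": [0,0,0],"dp": [0,0,-0.05],"fingers": 1},{"angular": [0,0,0],"dp": [0,0,-0.05],"fingers": 1},{"angular": [0,0,0],"dp": [0,0,-0.05],"fingers": 1}]'

```text
time: 8.45
tool_pos: [503.9, -144.2, -3.1]
tcp_rot: [-180.0, 0.1, -180.0]
ft_force: [0.1, 1.6, 6.7]
finger_gap: 15.2
grip_force: 22.4
```

```bash
python3 - <<'E'
from h import *
a=snapshot("scene");cv2.imwrite("pics/s3.png",a)
A=cv2.resize(a[195:295,205:285],None,fx=6,fy=6,interpolation=3)
A=cv2.convertScaleAbs(A,alpha=1.6,beta=20)
cv2.imwrite("pics/c3.png",A);s=sense();print(s["tool_pos"],s["finger_gap"],s["grip_force"],s["ft_force"])
E
```

```text
[ 503.9197884  -144.17547814   -3.07819897] 15.14811632938952 22.430949211120605 [0.24311781 1.51474825 5.91170534]
```

View pics/c3.png

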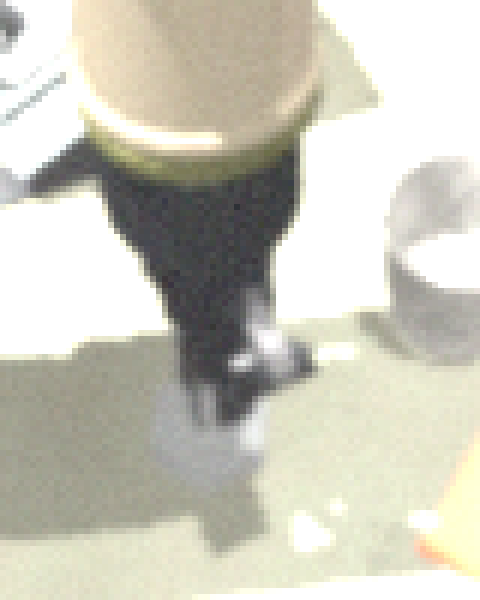

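Now the post is gripped (gap 15) with the tips resting on the foot, so the tips stand about 19 mm behind the TCP. I'll regrip 11 mm higher, firmly, then lift.

Call:
step_arm --targets '[{"angular": [0,0,0],"dp": [0,0,0],"fingers": 0.6},{"angular": [0,0,0],"dp": [0,0,0],"fingers": 0.6},{"angular": [0,0,0],"dp": [0,0,-0.055],"fingers": 0.6},{"angular": [0,0,0],"dp": [0,0,-0.055],"fingers": 1},{"angular": [0,0,0],"dp": [0,0,-0.055],"fingers": 1},{"angular": [0,0,0],"dp": [0,0,-0.055],"fingers": 1},{"angular": [0,0,0],"dp": [0,0,-0.055],"fingers": 1},{"angular": [0,0,0],"dp": [0,0,-0.055],"fingers": 1}]' --newtons 110

```text
time: 9.5
tool_pos: [504.1, -144.1, 8.5]
tcp_rot: [-180.0, 0.1, -180.0]
ft_force: [-1.7, 2.3, 8.8]
finger_gap: 12.2
grip_force: 107.6
```

```bash
python3 - <<'E'
from plan import *
json.dump([[503,-144,7],down(180).tolist()],open("cmd.json","w"))
h=7
mid=(520,40,200)
go([((503,-144,150),down(180),1,2),((510,40,190),down(180),1,6)])
pre=inT(77,23,h+45)
go([(pre,RTOOL,1,8)])
go([(inT(75,23,h+8),RTOOL,1,8)])
print(pre)
E
```

```text
{"angular":[0.0, 0.0, 0.0],"dp":[0.0, 0.0, -0.715],"fingers":1}
same
{"angular":[0.0, 0.0, 0.0],"dp":[-0.035, 0.92, -0.915],"fingers":1}
same
same
same
same
same
{"angular":[0.0058, -0.1666, 0.0217],"dp":[-0.142, 0.399, 0.385],"fingers":1}
same
same
same
same
same
same
same
{"angular":[0.0, 0.0, 0.0],"dp":[0.01, 0.0, 0.186],"fingers":1}
same
same
same
same
same
same
same
[538.48925092 119.80600384 112.933321  ]
```

Call:
step_arm --targets '[{"angular": [0,0,0],"dp": [0,0,-0.715],"fingers": 1},{"angular": [0,0,0],"dp": [0,0,-0.715],"fingers": 1},{"angular": [0,0,0],"dp": [-0.035,0.92,-0.915],"fingers": 1},{"angular": [0,0,0],"dp": [-0.035,0.92,-0.915],"fingers": 1},{"angular": [0,0,0],"dp": [-0.035,0.92,-0.915],"fingers": 1},{"angular": [0,0,0],"dp": [-0.035,0.92,-0.915],"fingers": 1},{"angular": [0,0,0],"dp": [-0.035,0.92,-0.915],"fingers": 1},{"angular": [0,0,0],"dp": [-0.035,0.92,-0.915],"fingers": 1}]'

```text
time: 10.5
tool_pos: [509.5, 38.7, 189.0]
tcp_rot: [-180.0, -0.1, 179.9]
ft_force: [0.3, 0.3, -2.4]
finger_gap: 11.4
grip_force: 108.2
```

Call:
step_arm --targets '[{"angular": [0.0058,-0.1666,0.0217],"dp": [-0.142,0.399,0.385],"fingers": 1},{"angular": [0.0058,-0.1666,0.0217],"dp": [-0.142,0.399,0.385],"fingers": 1},{"angular": [0.0058,-0.1666,0.0217],"dp": [-0.142,0.399,0.385],"fingers": 1},{"angular": [0.0058,-0.1666,0.0217],"dp": [-0.142,0.399,0.385],"fingers": 1},{"angular": [0.0058,-0.1666,0.0217],"dp": [-0.142,0.399,0.385],"fingers": 1},{"angular": [0.0058,-0.1666,0.0217],"dp": [-0.142,0.399,0.385],"fingers": 1},{"angular": [0.0058,-0.1666,0.0217],"dp": [-0.142,0.399,0.385],"fingers": 1},{"angular": [0.0058,-0.1666,0.0217],"dp": [-0.142,0.399,0.385],"fingers": 1}]'

```text
time: 11.5
tool_pos: [539.2, 119.5, 113.6]
tcp_rot: [180.0, 30.0, 176.0]
ft_force: [-0.4, -0.2, -2.5]
finger_gap: 12.1
grip_force: 108.5
```

```bash
cat > look.py <<'E'
from plan import *
import sys
n=sys.argv[1]
a=snapshot("scene");b=snapshot("top")
cv2.imwrite(f"pics/s{n}.png",a);cv2.imwrite(f"pics/t{n}.png",b)
s=sense();print(s["tool_pos"].round(1),s["tcp_rot"].round(1),s["finger_gap"],s["ft_force"].round(1))
E
cat > viz.py <<'E'
from plan import *
import sys
n=sys.argv[1];sec=eval(sys.argv[2]) if len(sys.argv)>2 else []
out=[]
for c in P:
    im=cv2.imread(f"pics/{c[0]}{n}.png");k=4;y0,y1,x0,x1=((110,230,155,255) if c=="scene" else(150,270,155,255))
    v=cv2.convertScaleAbs(cv2.resize(im[y0:y1,x0:x1],None,fx=k,fy=k,interpolation=3),alpha=1.2)
    for R,t in trayposes(TR)+sec:
        for X in(z(hexa(),16),z(circ,61)):
            q=((proj(c,X@R.T+t)-[x0,y0]+.5)*k).astype(int);cv2.polylines(v,[q],True,(0,0,255),1)
    out.append(v)
cv2.imwrite(f"pics/v{n}.png",np.hstack(out))
E
python3 look.py 4; python3 viz.py 4 "[(RT,inT(77,23,45))]"
```

```text
[538.7 119.7 113.1] [180.  30. 176.] 11.839252180679951 [-0.2 -0.3 -1.3]
```

View pics/v4.png

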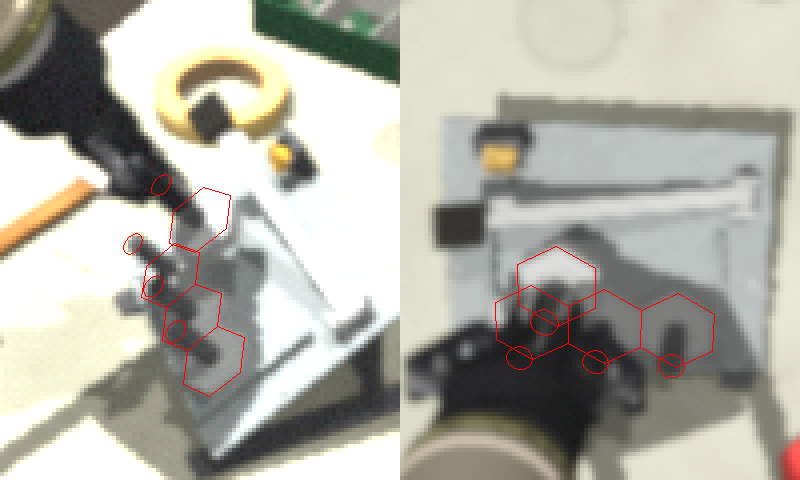

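The held foot matches the predicted outline in both views (scene crop (205,220), top crop (557,280)). I'll lower it onto the tray 8 mm uphill of the hollow, watching for contact.

Call:
step_arm --targets '[{"angular": [0,0,0],"dp": [0.01,0,0.1],"fingers": 1},{"angular": [0,0,0],"dp": [0.01,0,0.15],"fingers": 1},{"angular": [0,0,0],"dp": [0.01,0,0.17],"fingers": 1},{"angular": [0,0,0],"dp": [0.01,0,0.18],"fingers": 1},{"angular": [0,0,0],"dp": [0.01,0,0.19],"fingers": 1},{"angular": [0,0,0],"dp": [0.01,0,0.195],"fingers": 1},{"angular": [0,0,0],"dp": [0.01,0,0.2],"fingers": 1},{"angular": [0,0,0],"dp": [0.01,0,0.205],"fingers": 1}]'

```text
time: 12.6
tool_pos: [557.3, 118.5, 76.6]
tcp_rot: [180.0, 30.0, 176.0]
ft_force: [0.8, -0.2, -1.8]
finger_gap: 12.2
grip_force: 108.5
```

Call:
step_arm --targets '[{"angular": [0,0,0],"dp": [0,0,0.005],"fingers": 1},{"angular": [0,0,0],"dp": [0,0,0.008],"fingers": 1},{"angular": [0,0,0],"dp": [0,0,0.011],"fingers": 1},{"angular": [0,0,0],"dp": [0,0,0.014],"fingers": 1},{"angular": [0,0,0],"dp": [0,0,0.017],"fingers": 1},{"angular": [0,0,0],"dp": [0,0,0.02],"fingers": 1},{"angular": [0,0,0],"dp": [0,0,0.02],"fingers": 1},{"angular": [0,0,0],"dp": [0,0,0.02],"fingers": 1}]'

```text
time: 13.6
tool_pos: [558.3, 118.8, 75.0]
tcp_rot: [-180.0, 29.9, 176.0]
ft_force: [-45.8, -1.0, 39.1]
finger_gap: 11.9
grip_force: 115.8
```

```bash
python3 - <<'E'
from plan import *
s=sense();print((RT.T@(s["tool_pos"]-TT)).round(2),(RT.T@s["ft_force"]).round(1),s["wrist_torque"].round(2))
E
```

```text
[75.17 23.42  9.21] [-19.9  -4.2  56.6] [-0.54  3.78 -0.46]
```

Call:
step_arm --targets '[{"angular": [0,0,0],"dp": [0,0,-0.0115],"fingers": 1},{"angular": [0,0,0],"dp": [0,0,-0.0115],"fingers": 1},{"angular": [0,0,0],"dp": [0.01,0,-0.0115],"fingers": 1},{"angular": [0,0,0],"dp": [0.02,0,-0.0115],"fingers": 1},{"angular": [0,0,0],"dp": [0.025,0,-0.0115],"fingers": 1},{"angular": [0,0,0],"dp": [0.03,0,-0.0115],"fingers": 1},{"angular": [0,0,0],"dp": [0.03,0,-0.0115],"fingers": 1},{"angular": [0,0,0],"dp": [0.03,0,-0.0115],"fingers": 1}]' --newtons 30

```text
time: 14.6
tool_pos: [553.2, 118.8, 72.4]
tcp_rot: [180.0, 30.0, 176.0]
ft_force: [1.7, 0.4, 2.1]
finger_gap: 12.0
grip_force: 108.7
```

```bash
cat > st.py <<'E'
from plan import *
s=sense();print((RT.T@(s["tool_pos"]-TT)).round(2),(RT.T@s["ft_force"]).round(1),(RT.T@s["wrist_torque"]).round(2),s["finger_gap"])
E
python3 st.py
```

```text
[69.52 23.05  9.55] [2.5 0.5 1. ] [-0.   -0.24  0.04] 12.009538785454497
```

Call:
step_arm --targets '[{"angular": [0,0,0],"dp": [0.003,0,0],"fingers": 1},{"angular": [0,0,0],"dp": [0.006,0,0],"fingers": 1},{"angular": [0,0,0],"dp": [0.009,0,0],"fingers": 1},{"angular": [0,0,0],"dp": [0.012,0,0],"fingers": 1},{"angular": [0,0,0],"dp": [0.012,0,0],"fingers": 1},{"angular": [0,0,0],"dp": [0.012,0,0],"fingers": 1},{"angular": [0,0,0],"dp": [0.012,0,0],"fingers": 1},{"angular": [0,0,0],"dp": [0.012,0,0],"fingers": 1}]' --newtons 40

```text
time: 15.6
tool_pos: [552.0, 119.2, 72.2]
tcp_rot: [180.0, 30.2, 176.0]
ft_force: [5.9, -0.0, 5.5]
finger_gap: 12.2
grip_force: 108.9
```

```bash
python3 st.py
```

```text
[68.38 23.3   9.97] [7.9 0.4 1.8] [-0.02 -1.18  0.11] 12.187393550984378
```

Call:
step_arm --targets '[{"angular": [0,0,0],"dp": [-0.004,0,0],"fingers": 0.65},{"angular": [0,0,0],"dp": [-0.004,0,0],"fingers": 0.65},{"angular": [0,0,0],"dp": [-0.004,0,0],"fingers": 0.65},{"angular": [0,0,0],"dp": [-0.004,0,0],"fingers": 0.65},{"angular": [0,0,0],"dp": [-0.004,0,-0.1],"fingers": 0.65},{"angular": [0,0,0],"dp": [-0.004,0,-0.3],"fingers": 0.65},{"angular": [0,0,0],"dp": [-0.004,0,-0.5],"fingers": 0.65},{"angular": [0,0,0],"dp": [-0.004,0,-0.5],"fingers": 0.65}]'

```text
time: 16.6
tool_pos: [502.9, 123.2, 162.2]
tcp_rot: [179.9, 30.4, 176.0]
ft_force: [0.0, 0.6, -0.3]
finger_gap: 29.9
grip_force: 0.0
```

```bash
python3 look.py 5; python3 - <<'E'
from plan import *
json.dump([inT(67.4,23,109.3).tolist(),RTOOL.tolist()],open("cmd.json","w"))
go([((500,-60,200),down(150.5),0.5,8)])
go([((485,-264,140),down(150.5),0.5,8)])
go([((485,-264,9),down(150.5),0.5,4),((485,-264,9),down(150.5),1,4)])
im={c:cv2.imread(f"pics/{c[0]}5.png") for c in P}
# held/placed stud fit in tray frame: params x,y,yaw
def fit(cams,g):
    Xs=PARTS[0][0]@RT.T+inT(*g[:2],0);bx={c:boxof(c,Xs,4) for c in cams}
    def f(p):
        r=RT@Ro.from_euler("z",p[2],degrees=True).as_matrix()
        return sum(resid(im[c],c,trayposes(TR)+[(r,inT(p[0],p[1],0))],bx[c]) for c in cams)
    p0=np.array(g);r=minimize(f,p0,method="Nelder-Mead",options=dict(initial_simplex=p0+np.array([[0,0,0],[5,0,0],[0,5,0],[0,0,8]]),maxiter=150));return r.x.round(1),round(r.fun,1)
for cams in(("scene",),("top",)):print(cams,fit(cams,[67,23,0.]))
E
```

```text
[501.7 122.5 158.1] [180.   30.1 176. ] 29.521857848749907 [-0.7 -0.1  0. ]
{"angular":[0.0371, 0.1639, 0.1384],"dp":[-0.154, -0.91, -0.155],"fingers":0.5}
same
same
same
same
same
same
same
{"angular":[-0.0, -0.0, -0.0],"dp":[-0.437, -0.925, 0.3],"fingers":0.5}
same
same
same
same
same
same
same
{"angular":[-0.0, -0.0, -0.0],"dp":[0.0, 0.0, 0.655],"fingers":0.5}
same
same
same
{"angular":[-0.0, -0.0, -0.0],"dp":[0.0, 0.0, 0.655],"fingers":1}
same
same
same
('scene',) (array([67.9, 21.6,  4.2]), np.float64(186.2))
('top',) (array([60.9, 22.2, -1.7]), np.float64(98.9))
```

Call:
step_arm --targets '[{"angular": [0.0371,0.1639,0.1384],"dp": [-0.154,-0.91,-0.155],"fingers": 0.5},{"angular": [0.0371,0.1639,0.1384],"dp": [-0.154,-0.91,-0.155],"fingers": 0.5},{"angular": [0.0371,0.1639,0.1384],"dp": [-0.154,-0.91,-0.155],"fingers": 0.5},{"angular": [0.0371,0.1639,0.1384],"dp": [-0.154,-0.91,-0.155],"fingers": 0.5},{"angular": [0.0371,0.1639,0.1384],"dp": [-0.154,-0.91,-0.155],"fingers": 0.5},{"angular": [0.0371,0.1639,0.1384],"dp": [-0.154,-0.91,-0.155],"fingers": 0.5},{"angular": [0.0371,0.1639,0.1384],"dp": [-0.154,-0.91,-0.155],"fingers": 0.5},{"angular": [0.0371,0.1639,0.1384],"dp": [-0.154,-0.91,-0.155],"fingers": 0.5}]'

```text
time: 17.7
tool_pos: [499.8, -59.1, 200.4]
tcp_rot: [180.0, 0.1, 150.6]
ft_force: [-0.3, -0.2, -0.7]
finger_gap: 43.1
grip_force: 0.0
```

Call:
step_arm --targets '[{"angular": [0,0,0],"dp": [-0.437,-0.925,0.3],"fingers": 0.5},{"angular": [0,0,0],"dp": [-0.437,-0.925,0.3],"fingers": 0.5},{"angular": [0,0,0],"dp": [-0.437,-0.925,0.3],"fingers": 0.5},{"angular": [0,0,0],"dp": [-0.437,-0.925,0.3],"fingers": 0.5},{"angular": [0,0,0],"dp": [-0.437,-0.925,0.3],"fingers": 0.5},{"angular": [0,0,0],"dp": [-0.437,-0.925,0.3],"fingers": 0.5},{"angular": [0,0,0],"dp": [-0.437,-0.925,0.3],"fingers": 0.5},{"angular": [0,0,0],"dp": [-0.437,-0.925,0.3],"fingers": 0.5}]'

```text
time: 18.7
tool_pos: [485.5, -263.2, 140.6]
tcp_rot: [-180.0, 0.1, 150.6]
ft_force: [-0.3, 0.7, -0.4]
finger_gap: 42.2
grip_force: 0.0
```

```bash
cat > fitt.py <<'E'
from plan import *
import sys
n=sys.argv[1];gs=eval(sys.argv[2])
im={c:cv2.imread(f"pics/{c[0]}{n}.png") for c in P}
rows=[(27,46,0),(27,0,0),(27,-46,0)]
def pose(tp,p):
    R,t=tray(tp);return R@Ro.from_euler("z",p[2],degrees=True).as_matrix(),R@[p[0],p[1],0]+t
def fit(cams,gs,free):  # fit all studs individually, coordinate-wise, tray fixed
    st=[list(g) for g in gs]
    for it in range(2):
        for i in free:
            Xs=PARTS[0][0]@RT.T+inT(*st[i][:2],0);bx={c:boxof(c,Xs,3) for c in cams}
            def f(p):
                q=[pose(TR,s) for s in st];q[i]=pose(TR,p)
                o=np.argsort([-s[0] for s in st],kind="stable")
                return sum(resid(im[c],c,[q[k] for k in o],bx[c]) for c in cams)
            p0=np.array(st[i],float);r=minimize(f,p0,method="Nelder-Mead",options=dict(initial_simplex=p0+np.array([[0,0,0],[4,0,0],[0,4,0],[0,0,6]]),maxiter=100));st[i]=r.x.tolist()
    return np.round(st,1)
gs=rows+[tuple(g) for g in gs]
for cams in(("scene",),("top",),("scene","top")):print(cams,fit(cams,gs,range(len(gs))).tolist())
E
python3 look.py 6; python3 fitt.py 6 "[(67,23,0)]"
```

```text
[ 485.3 -263.5  140.4] [-180.     0.   150.6] 42.56558759257391 [ 0.2 -0.1  0.3]
('scene',) [[26.4, 50.2, 3.8], [25.8, 1.1, -1.3], [27.0, -45.9, 3.6], [66.7, 23.6, -1.4]]
('top',) [[25.4, 46.6, -13.9], [26.8, 0.0, -5.8], [27.2, -45.8, -0.0], [65.3, 22.1, 3.8]]
('scene', 'top') [[27.2, 46.4, 1.7], [26.1, 0.7, -2.2], [26.5, -46.0, 4.3], [66.5, 22.8, 0.1]]
```

Stud A is fitted at tray (66.5, 22.8), yaw 0.1°, so it is nested. Now gripping stud B.

Call:
step_arm --targets '[{"angular": [0,0,0],"dp": [0,0,0.66],"fingers": 0.5},{"angular": [0,0,0],"dp": [0,0,0.66],"fingers": 0.5},{"angular": [0,0,0],"dp": [0,0,0.66],"fingers": 0.5},{"angular": [0,0,0],"dp": [0,0,0.66],"fingers": 0.5},{"angular": [0,0,0],"dp": [0,0,0.66],"fingers": 1},{"angular": [0,0,0],"dp": [0,0,0.66],"fingers": 1},{"angular": [0,0,0],"dp": [0,0,0.66],"fingers": 1},{"angular": [0,0,0],"dp": [0,0,0.66],"fingers": 1}]' --newtons 110

```text
time: 19.8
tool_pos: [487.4, -265.4, 11.7]
tcp_rot: [-180.0, 0.3, 150.5]
ft_force: [-1.1, 1.8, 9.2]
finger_gap: 11.9
grip_force: 107.8
```

```bash
python3 - <<'E'
from plan import *
json.dump([[485,-264,8],down(150.5).tolist()],open("cmd.json","w"))
go([((485,-264,130),down(150.5),1,3),((520,-100,195),down(150.5),1,5)])
go([((520,0,195),down(176),1,3),(inT(78,-23.5,60),RTOOL,1,5)])
go([(inT(75,-23.5,20),RTOOL,1,3),(inT(75,-23.5,13),RTOOL,1,5)])
s=sense();print(s["tool_pos"],s["ft_force"])
E
```

```text
{"angular":[0.0, 0.0, 0.0],"dp":[0.0, 0.0, -0.61],"fingers":1}
same
same
{"angular":[0.0, 0.0, 0.0],"dp":[0.251, 0.8, -0.935],"fingers":1}
same
same
same
same
{"angular":[0.0, 0.0, -0.1417],"dp":[0.247, 0.435, 0.0],"fingers":1}
same
same
{"angular":[-0.0371, -0.1639, -0.1384],"dp":[0.375, 0.785, 0.373],"fingers":1}
same
same
same
same
{"angular":[0.0, 0.0, 0.0],"dp":[0.015, 0.0, 0.2],"fingers":1}
same
same
{"angular":[0.0, 0.0, 0.0],"dp":[0.015, 0.0, 0.235],"fingers":1}
same
same
same
same
[ 487.39925268 -265.36786061   11.69550595] [-1.05757332  1.78539858  9.21180185]
```

Call:
step_arm --targets '[{"angular": [0,0,0],"dp": [0,0,-0.61],"fingers": 1},{"angular": [0,0,0],"dp": [0,0,-0.61],"fingers": 1},{"angular": [0,0,0],"dp": [0,0,-0.61],"fingers": 1},{"angular": [0,0,0],"dp": [0.251,0.8,-0.935],"fingers": 1},{"angular": [0,0,0],"dp": [0.251,0.8,-0.935],"fingers": 1},{"angular": [0,0,0],"dp": [0.251,0.8,-0.935],"fingers": 1},{"angular": [0,0,0],"dp": [0.251,0.8,-0.935],"fingers": 1},{"angular": [0,0,0],"dp": [0.251,0.8,-0.935],"fingers": 1}]'

```text
time: 20.8
tool_pos: [519.6, -100.0, 194.4]
tcp_rot: [-180.0, -0.0, 150.6]
ft_force: [0.0, -1.2, -4.6]
finger_gap: 11.3
grip_force: 108.6
```

```bash
python3 - <<'E'
from plan import *
json.dump([[519.9,-100.1,195.0],down(150.5).tolist()],open("cmd.json","w"))
p=np.array([485,-264,8.])+down(150.5)@np.array([.251,.8,-.935])*200
json.dump([p.tolist(),down(150.5).tolist()],open("cmd.json","w"))
print(p)
go([((520,0,195),down(176),1,3),(inT(79,-24.3,62),RTOOL,1,5)])
go([(inT(78,-24.3,23),RTOOL,1,3),(inT(78,-24.3,15.5),RTOOL,1,5)])
E
```

```text
[ 520.09591368 -100.02342593  195.        ]
{"angular":[0.0, 0.0, -0.1417],"dp":[0.247, 0.435, 0.0],"fingers":1}
same
same
{"angular":[-0.0371, -0.1639, -0.1384],"dp":[0.374, 0.781, 0.362],"fingers":1}
same
same
same
same
{"angular":[0.0, 0.0, 0.0],"dp":[0.005, 0.0, 0.195],"fingers":1}
same
same
{"angular":[0.0, 0.0, 0.0],"dp":[0.005, 0.0, 0.233],"fingers":1}
same
same
same
same
```

Call:
step_arm --targets '[{"angular": [0,0,-0.1417],"dp": [0.247,0.435,0],"fingers": 1},{"angular": [0,0,-0.1417],"dp": [0.247,0.435,0],"fingers": 1},{"angular": [0,0,-0.1417],"dp": [0.247,0.435,0],"fingers": 1},{"angular": [-0.0371,-0.1639,-0.1384],"dp": [0.374,0.781,0.362],"fingers": 1},{"angular": [-0.0371,-0.1639,-0.1384],"dp": [0.374,0.781,0.362],"fingers": 1},{"angular": [-0.0371,-0.1639,-0.1384],"dp": [0.374,0.781,0.362],"fingers": 1},{"angular": [-0.0371,-0.1639,-0.1384],"dp": [0.374,0.781,0.362],"fingers": 1},{"angular": [-0.0371,-0.1639,-0.1384],"dp": [0.374,0.781,0.362],"fingers": 1}]'

```text
time: 21.8
tool_pos: [533.7, 71.8, 125.1]
tcp_rot: [180.0, 30.1, 175.9]
ft_force: [1.0, -0.1, -1.9]
finger_gap: 11.5
grip_force: 109.0
```

```bash
python3 look.py 7; python3 st.py; python3 - <<'E'
from plan import *
im={c:cv2.imread(f"pics/{c[0]}7.png") for c in P}
def fit(cams,g):
    Xs=PARTS[0][0]@RT.T+inT(*g[:3]);bx={c:boxof(c,Xs,3) for c in cams}
    def f(p):
        r=RT@Ro.from_euler("z",p[3],degrees=True).as_matrix()
        return sum(resid(im[c],c,[(r,inT(p[0],p[1],p[2]))],bx[c]) for c in cams)
    p0=np.array(g,float);r=minimize(f,p0,method="Nelder-Mead",options=dict(initial_simplex=p0+np.vstack([np.zeros(4),np.diag([4,4,4,8])]),maxiter=200));return r.x.round(1),round(r.fun,1)
for y in(-4,0,4):print(fit(("scene","top"),[76,-24.3,50,y]))
E
```

```text
[535.   71.9 126.4] [180.   30.2 175.9] 10.726578292484998 [ 0.9 -0.5 -3.1]
[ 83.65 -25.01  63.74] [-0.7 -0.5 -3.2] [ 0.02  0.5  -0.01] 10.726578292484998
(array([ 75.1, -23.2,  53.7,  -7.8]), np.float64(454.3))
(array([ 80.4, -24.4,  74.9,  -7.3]), np.float64(430.7))
(array([ 80.7, -26.9,  77.1,   1.4]), np.float64(425.5))
```

```bash
python3 - <<'E'
from h import *
for i in range(3):
    s=sense();print(s["time"],s["tool_pos"].round(2),s["joint_pos"].round(2),s["qd"].round(2));snapshot("top")
E
```

```text
21.9 [535.03  71.93 126.43] [  5.89 -30.96 131.7   -6.53  49.66 -77.09] [ 0.31  0.34  0.15 -0.2  -0.25  0.35]
21.95 [534.79  72.01 126.01] [  5.9  -30.95 131.73  -6.53  49.64 -77.07] [ 0.27 -0.1   1.02 -0.17 -0.26  0.15]
22.0 [534.33  72.12 125.33] [  5.92 -30.96 131.79  -6.54  49.63 -77.06] [ 0.44 -0.44  1.51 -0.07 -0.31  0.19]
```

Call:
step_arm --targets '[{"angular": [0,0,0],"dp": [0.005,0,0.08],"fingers": 1},{"angular": [0,0,0],"dp": [0.005,0,0.14],"fingers": 1},{"angular": [0,0,0],"dp": [0.005,0,0.18],"fingers": 1},{"angular": [0,0,0],"dp": [0.005,0,0.2],"fingers": 1},{"angular": [0,0,0],"dp": [0.005,0,0.22],"fingers": 1},{"angular": [0,0,0],"dp": [0.005,0,0.233],"fingers": 1},{"angular": [0,0,0],"dp": [0.005,0,0.233],"fingers": 1},{"angular": [0,0,0],"dp": [0.005,0,0.233],"fingers": 1}]'

```text
time: 23.05
tool_pos: [554.3, 71.2, 82.1]
tcp_rot: [180.0, 30.0, 176.0]
ft_force: [-0.2, 0.5, -3.5]
finger_gap: 11.9
grip_force: 109.2
```

```bash
python3 st.py
```

```text
[ 78.2  -24.37  15.65] [-2.   0.4 -2.9] [0.03 0.58 0.02] 11.857146355389675
```

Call:
step_arm --targets '[{"angular": [0,0,0],"dp": [0,0,0.003],"fingers": 1},{"angular": [0,0,0],"dp": [0,0,0.006],"fingers": 1},{"angular": [0,0,0],"dp": [0,0,0.009],"fingers": 1},{"angular": [0,0,0],"dp": [0,0,0.012],"fingers": 1},{"angular": [0,0,0],"dp": [0,0,0.013],"fingers": 1},{"angular": [0,0,0],"dp": [0,0,0.014],"fingers": 1},{"angular": [0,0,0],"dp": [0,0,0.015],"fingers": 1},{"angular": [0,0,0],"dp": [0,0,0.015],"fingers": 1}]'

```text
time: 24.05
tool_pos: [555.5, 71.2, 79.5]
tcp_rot: [180.0, 30.0, 176.0]
ft_force: [-10.9, 1.2, 5.3]
finger_gap: 11.5
grip_force: 110.8
```

```bash
python3 st.py
```

```text
[ 77.94 -24.3   12.86] [-6.8  0.5 10. ] [-0.12  1.41  0.  ] 11.519404823939224
```

Call:
step_arm --targets '[{"angular": [0,0,0],"dp": [0,0,-0.002],"fingers": 1},{"angular": [0,0,0],"dp": [0.01,0,-0.002],"fingers": 1},{"angular": [0,0,0],"dp": [0.02,0,-0.002],"fingers": 1},{"angular": [0,0,0],"dp": [0.028,0,-0.002],"fingers": 1},{"angular": [0,0,0],"dp": [0.034,0,-0.002],"fingers": 1},{"angular": [0,0,0],"dp": [0.038,0,-0.002],"fingers": 1},{"angular": [0,0,0],"dp": [0.04,0,-0.002],"fingers": 1},{"angular": [0,0,0],"dp": [0.04,0,-0.002],"fingers": 1}]'

```text
time: 25.05
tool_pos: [549.5, 71.7, 76.5]
tcp_rot: [180.0, 30.1, 176.0]
ft_force: [4.4, 1.3, -0.4]
finger_gap: 11.3
grip_force: 109.3
```

```bash
python3 st.py
```

```text
[ 71.23 -24.21  13.31] [ 3.5  1.6 -2.5] [ 0.38 -0.47 -0.02] 11.290961541227253
```

Call:
step_arm --targets '[{"angular": [0,0,0],"dp": [0,0.003,0],"fingers": 1},{"angular": [0,0,0],"dp": [0.004,0.003,0],"fingers": 1},{"angular": [0,0,0],"dp": [0.007,0.003,0],"fingers": 1},{"angular": [0,0,0],"dp": [0.01,0.003,0],"fingers": 1},{"angular": [0,0,0],"dp": [0.01,0.003,0],"fingers": 1},{"angular": [0,0,0],"dp": [0.01,0.003,0],"fingers": 1},{"angular": [0,0,0],"dp": [0.01,0.003,0],"fingers": 1},{"angular": [0,0,0],"dp": [0.01,0.003,0],"fingers": 1}]'

```text
time: 26.05
tool_pos: [548.4, 72.5, 76.1]
tcp_rot: [180.0, 30.2, 176.0]
ft_force: [6.1, 1.3, 2.1]
finger_gap: 11.5
grip_force: 109.2
```

```bash
python3 st.py
```

```text
[ 70.02 -23.51  13.55] [ 6.3  1.7 -1.2] [ 0.32 -1.07  0.04] 11.45071148600817
```

Call:
step_arm --targets '[{"angular": [0,0,0],"dp": [-0.002,0,0],"fingers": 0.65},{"angular": [0,0,0],"dp": [-0.002,0,0],"fingers": 0.65},{"angular": [0,0,0],"dp": [-0.002,0,0],"fingers": 0.65},{"angular": [0,0,0],"dp": [-0.002,0,0],"fingers": 0.65},{"angular": [0,0,0],"dp": [-0.002,0,-0.1],"fingers": 0.65},{"angular": [0,0,0],"dp": [-0.002,0,-0.3],"fingers": 0.65},{"angular": [0,0,0],"dp": [-0.002,0,-0.5],"fingers": 0.65},{"angular": [0,0,0],"dp": [-0.002,0,-0.55],"fingers": 0.65}]'

```text
time: 27.05
tool_pos: [493.3, 76.4, 173.4]
tcp_rot: [179.9, 30.3, 176.0]
ft_force: [1.3, -0.3, 0.2]
finger_gap: 29.8
grip_force: 0.0
```

```bash
python3 - <<'E'
from plan import *
p=inT(79,-24.3,62) # replaced by exact accumulation
p=np.array([520.096,-100.023,195.])+down(150.5)@np.array([.374,.781,.362])*200
for d in([.005,0,.233],[0,0,.015],[.04,0,-.002],[.01,.003,0],[-.002,0,-.55]):p=p+RTOOL@np.array(d)*200
json.dump([p.tolist(),RTOOL.tolist()],open("cmd.json","w"))
print(p,RT.T@(p-TT),sense()["tool_pos"])
g=inT(122,73,84);print("pad",g)
E
python3 look.py 8;python3 fitt.py 8 "[(67,23,0),(67,-23,0)]"
```

```text
[492.46835321  76.11933254 169.95434455] [ 68.39148087 -23.7905083  122.81233743] [493.26827539  76.40911765 173.36115897]
pad [564.89226122 168.08182041 163.14613392]
[493.1  76.3 171.4] [180.   30.2 176. ] 29.78861447570596 [-0.2 -0.1 -0.3]
('scene',) [[27.2, 48.6, 0.2], [28.3, -17.7, 19.6], [26.0, -42.4, -9.2], [66.3, 24.3, 0.3], [66.4, -22.8, -0.5]]
('top',) [[24.9, 46.8, -13.0], [27.4, 0.3, -10.4], [24.5, -45.5, -9.5], [64.7, 22.2, 3.5], [62.4, -25.1, 6.1]]
('scene', 'top') [[27.2, 46.1, 1.3], [26.3, -0.3, 15.4], [26.8, -45.1, -3.6], [65.8, 22.5, 0.1], [66.0, -23.9, -3.2]]
```

```bash
python3 - <<'E'
from plan import *
go([(inT(122,80,140),RTOOL,1,8)])
go([(inT(122,80,92),RTOOL,1,8)])
E
```

```text
{"angular":[0.0, 0.0, 0.0],"dp":[-0.268, 0.519, -0.086],"fingers":1}
same
same
same
same
same
same
same
{"angular":[0.0, 0.0, 0.0],"dp":[-0.0, -0.0, 0.24],"fingers":1}
same
same
same
same
same
same
same
```

Call:
step_arm --targets '[{"angular": [0,0,0],"dp": [-0.268,0.519,-0.086],"fingers": 1},{"angular": [0,0,0],"dp": [-0.268,0.519,-0.086],"fingers": 1},{"angular": [0,0,0],"dp": [-0.268,0.519,-0.086],"fingers": 1},{"angular": [0,0,0],"dp": [-0.268,0.519,-0.086],"fingers": 1},{"angular": [0,0,0],"dp": [-0.268,0.519,-0.086],"fingers": 1},{"angular": [0,0,0],"dp": [-0.268,0.519,-0.086],"fingers": 1},{"angular": [0,0,0],"dp": [-0.268,0.519,-0.086],"fingers": 1},{"angular": [0,0,0],"dp": [-0.268,0.519,-0.086],"fingers": 1}]' --newtons 30

```text
time: 28.15
tool_pos: [537.5, 176.7, 212.0]
tcp_rot: [180.0, 30.0, 176.0]
ft_force: [0.1, 0.1, -0.7]
finger_gap: -0.4
grip_force: 0.0
```

```bash
python3 st.py; python3 look.py 9;python3 fitt.py 9 "[(67,23,0),(67,-23,0)]"; python3 viz.py 9 "trayposes(TR,((67,23),(67,-23)))"
```

```text
[122.26  79.65 140.29] [-0.2  0.1 -0.6] [0.   0.21 0.05] -0.37855233474142447
[537.5 176.9 211.9] [180.  30. 176.] -0.061288800686534244 [-0.6  0.3 -0.2]
('scene',) [[28.0, 38.5, 18.5], [15.0, -7.2, 21.3], [-2.3, -24.0, -3.9], [78.5, 45.3, 13.3], [65.5, -21.1, -4.1]]
('top',) [[24.3, 48.1, -3.8], [23.7, 1.5, 0.7], [12.4, -28.4, 10.1], [66.7, 36.8, -4.9], [55.3, -5.1, -36.6]]
('scene', 'top') [[24.7, 48.3, 1.9], [17.7, 1.8, -6.6], [11.8, -30.1, 10.0], [67.0, 26.3, -1.5], [65.8, -22.4, -5.2]]
```

View pics/v9.png

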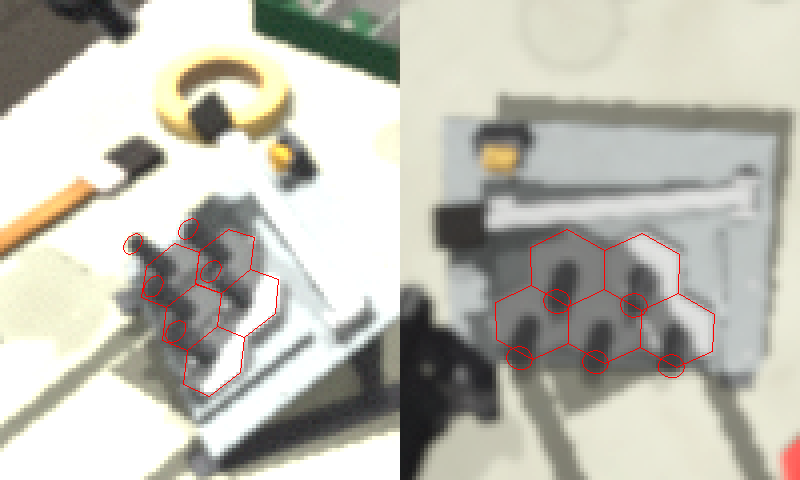

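The final outlines agree well: both second-row feet at top crop (567,270) and (643,275) are nested. B's light outline may be a degree or so off, so before the gate I'll press B home gently with the shut fingertips from its uphill side.

```bash
python3 - <<'E'
from plan import *
p,R=[np.array(v) for v in json.load(open("cmd.json"))]
p0=np.array([492.468,76.119,169.954])+RTOOL@np.array([-.268,.519,-.086])*200
json.dump([p0.tolist(),RTOOL.tolist()],open("cmd.json","w"))
go([(inT(90,-23.2,100),RTOOL,1,5),(inT(90,-23.2,40),RTOOL,1,3)])
go([(inT(90,-23.2,22),RTOOL,1,8)])
E
```

```text
{"angular":[0.0, 0.0, 0.0],"dp":[0.16, -0.516, 0.2],"fingers":1}
same
same
same
same
{"angular":[0.0, 0.0, 0.0],"dp":[0.16, -0.516, 0.5],"fingers":1}
same
same
{"angular":[0.0, 0.0, 0.0],"dp":[-0.0, -0.0, 0.09],"fingers":1}
same
same
same
same
same
same
same
```

Call:
step_arm --targets '[{"angular": [0,0,0],"dp": [0.16,-0.516,0.1],"fingers": 1},{"angular": [0,0,0],"dp": [0.16,-0.516,0.2],"fingers": 1},{"angular": [0,0,0],"dp": [0.16,-0.516,0.2],"fingers": 1},{"angular": [0,0,0],"dp": [0.16,-0.516,0.2],"fingers": 1},{"angular": [0,0,0],"dp": [0.16,-0.516,0.3],"fingers": 1},{"angular": [0,0,0],"dp": [0.16,-0.516,0.4],"fingers": 1},{"angular": [0,0,0],"dp": [0.16,-0.516,0.5],"fingers": 1},{"angular": [0,0,0],"dp": [0.16,-0.516,0.5],"fingers": 1}]'

```text
time: 29.25
tool_pos: [552.4, 74.0, 108.6]
tcp_rot: [-180.0, 29.9, 176.1]
ft_force: [-0.7, -0.4, 0.1]
finger_gap: 0.5
grip_force: 0.0
```

Call:
step_arm --targets '[{"angular": [0,0,0],"dp": [0,0,0.03],"fingers": 1},{"angular": [0,0,0],"dp": [0,0,0.05],"fingers": 1},{"angular": [0,0,0],"dp": [0,0,0.07],"fingers": 1},{"angular": [0,0,0],"dp": [0,0,0.08],"fingers": 1},{"angular": [0,0,0],"dp": [0,0,0.085],"fingers": 1},{"angular": [0,0,0],"dp": [0,0,0.09],"fingers": 1},{"angular": [0,0,0],"dp": [0,0,0.09],"fingers": 1},{"angular": [0,0,0],"dp": [0,0,0.09],"fingers": 1}]'

```text
time: 30.25
tool_pos: [561.5, 71.9, 93.6]
tcp_rot: [180.0, 30.0, 176.0]
ft_force: [0.4, -0.2, -0.5]
finger_gap: -0.1
grip_force: 0.0
```

```bash
python3 st.py
```

```text
[ 90.08 -23.22  22.14] [ 0.1 -0.2 -0.6] [0.03 0.24 0.04] -0.11643781886565349
```

Call:
step_arm --targets '[{"angular": [0,0,0],"dp": [0,0,0.006],"fingers": 1},{"angular": [0,0,0],"dp": [0,0,0.012],"fingers": 1},{"angular": [0,0,0],"dp": [0,0,0.018],"fingers": 1},{"angular": [0,0,0],"dp": [0,0,0.022],"fingers": 1},{"angular": [0,0,0],"dp": [0,0,0.025],"fingers": 1},{"angular": [0,0,0],"dp": [0,0,0.027],"fingers": 1},{"angular": [0,0,0],"dp": [0,0,0.028],"fingers": 1},{"angular": [0,0,0],"dp": [0,0,0.028],"fingers": 1}]'

```text
time: 31.25
tool_pos: [564.2, 71.7, 88.7]
tcp_rot: [180.0, 30.0, 176.0]
ft_force: [-0.5, -0.2, 0.9]
finger_gap: -0.2
grip_force: 0.0
```

```bash
python3 st.py
```

```text
[ 90.02 -23.21  16.48] [ 0.  -0.2  1. ] [-0.04  0.24 -0.02] -0.17194745299660014
```

Call:
step_arm --targets '[{"angular": [0,0,0],"dp": [0,0,0.004],"fingers": 1},{"angular": [0,0,0],"dp": [0,0,0.008],"fingers": 1},{"angular": [0,0,0],"dp": [0,0,0.008],"fingers": 1},{"angular": [0,0,0],"dp": [0.005,0,0.008],"fingers": 1},{"angular": [0,0,0],"dp": [0.01,0,0.008],"fingers": 1},{"angular": [0,0,0],"dp": [0.015,0,0.008],"fingers": 1},{"angular": [0,0,0],"dp": [0.018,0,0.008],"fingers": 1},{"angular": [0,0,0],"dp": [0.018,0,0.008],"fingers": 1}]'

```text
time: 32.25
tool_pos: [561.9, 71.9, 85.5]
tcp_rot: [180.0, 30.0, 176.0]
ft_force: [0.8, 0.0, 0.7]
finger_gap: 0.1
grip_force: 0.0
```

```bash
python3 st.py
```

```text
[ 86.36 -23.2   14.88] [1.  0.1 0.2] [0.01 0.19 0.04] 0.0939564078454108
```

Call:
step_arm --targets '[{"angular": [0,0,0],"dp": [-0.01,0,0],"fingers": 1},{"angular": [0,0,0],"dp": [-0.01,0,0.01],"fingers": 1},{"angular": [0,0,0],"dp": [-0.01,0,0.018],"fingers": 1},{"angular": [0,0,0],"dp": [-0.01,0,0.024],"fingers": 1},{"angular": [0,0,0],"dp": [-0.01,0,0.03],"fingers": 1},{"angular": [0,0,0],"dp": [-0.01,0,0.036],"fingers": 1},{"angular": [0,0,0],"dp": [-0.01,0,0.04],"fingers": 1},{"angular": [0,0,0],"dp": [-0.01,0,0.04],"fingers": 1}]'

```text
time: 33.25
tool_pos: [567.6, 71.4, 79.5]
tcp_rot: [180.0, 30.0, 176.0]
ft_force: [-1.2, -0.0, 1.1]
finger_gap: -0.1
grip_force: 0.0
```

```bash
python3 st.py
```

```text
[ 88.32 -23.22   6.81] [-0.5 -0.1  1.6] [-0.01  0.23  0.02] -0.061338388064668695
```

Call:
step_arm --targets '[{"angular": [0,0,0],"dp": [0.005,0,0],"fingers": 1},{"angular": [0,0,0],"dp": [0.01,0,0],"fingers": 1},{"angular": [0,0,0],"dp": [0.013,0,0],"fingers": 1},{"angular": [0,0,0],"dp": [0.016,0,0],"fingers": 1},{"angular": [0,0,0],"dp": [0.018,0,0],"fingers": 1},{"angular": [0,0,0],"dp": [0.02,0,0],"fingers": 1},{"angular": [0,0,0],"dp": [0.02,0,0],"fingers": 1},{"angular": [0,0,0],"dp": [0.02,0,0],"fingers": 1}]'

```text
time: 34.25
tool_pos: [564.7, 71.7, 78.2]
tcp_rot: [180.0, 30.1, 176.0]
ft_force: [3.1, 0.5, 3.2]
finger_gap: -0.0
grip_force: 1.7
```

```bash
python3 st.py
```

```text
[ 85.16 -23.12   7.15] [4.2 0.7 1.3] [ 0.06 -0.3   0.02] -0.045733047604657524
```

B is pressed home (4 N, post face at about x = 74). Now retreat and go above the gate pad.

```bash
python3 - <<'E'
from plan import *
p=np.array([492.468,76.119,169.954])
for d in([-.268,.519,-.086],[.16,-.516,.5],[0,0,.09],[0,0,.028],[.018,0,.008],[-.01,0,.04],[.02,0,0]):p=p+RTOOL@np.array(d)*200
print(RT.T@(p-TT));json.dump([p.tolist(),RTOOL.tolist()],open("cmd.json","w"))
go([(inT(88,-23.2,7),RTOOL,1,1),(inT(88,-23.2,115),RTOOL,1,3),(inT(122,80,115),RTOOL,1,4)])
go([(inT(122,80,85),RTOOL,1,8)])
E
```

```text
[ 84.39102354 -23.19086468   6.81220362]
{"angular":[0.0, 0.0, 0.0],"dp":[-0.018, -0.0, -0.001],"fingers":1}
{"angular":[0.0, 0.0, 0.0],"dp":[-0.018, -0.0, -0.541],"fingers":1}
same
same
{"angular":[0.0, 0.0, 0.0],"dp":[-0.188, 0.516, -0.541],"fingers":1}
same
same
same
{"angular":[0.0, 0.0, 0.0],"dp":[-0.0, -0.0, 0.15],"fingers":1}
same
same
same
same
same
same
same
```

Call:
step_arm --targets '[{"angular": [0,0,0],"dp": [-0.018,0,-0.001],"fingers": 1},{"angular": [0,0,0],"dp": [-0.018,0,-0.2],"fingers": 1},{"angular": [0,0,0],"dp": [-0.018,0,-0.541],"fingers": 1},{"angular": [0,0,0],"dp": [-0.018,0,-0.541],"fingers": 1},{"angular": [0,0,0],"dp": [-0.188,0.516,-0.541],"fingers": 1},{"angular": [0,0,0],"dp": [-0.188,0.516,-0.541],"fingers": 1},{"angular": [0,0,0],"dp": [-0.188,0.516,-0.541],"fingers": 1},{"angular": [0,0,0],"dp": [-0.188,0.516,-0.541],"fingers": 1}]'

```text
time: 35.25
tool_pos: [548.8, 175.7, 188.0]
tcp_rot: [-179.9, 29.8, 176.1]
ft_force: [0.1, -0.5, 0.0]
finger_gap: 0.2
grip_force: 0.0
```

```bash
python3 st.py; python3 look.py 10; python3 - <<'E'
from plan import *
go([(inT(122,80,85),RTOOL,1,3),(inT(122,83,60),RTOOL,1,2),(inT(122,87,40),RTOOL,1,3)])
# lean check: fit all five with shared intensities only at edges: gradient-based chamfer
for n in(9,10):
  im={c:cv2.imread(f"pics/{c[0]}{n}.png") for c in P}
  for name,g in(("A",(67,23)),("B",(67,-23))):
    res=[]
    def f(p):
        R=RT@Ro.from_euler("z",p[2],degrees=True).as_matrix();t=inT(p[0],p[1],0);s=0
        for c in P:
            gr=cv2.GaussianBlur(im[c],(0,0),1.0).astype(np.float32).mean(2)
            m=np.log(gr+10);G=np.hypot(cv2.Sobel(m,5,1,0),cv2.Sobel(m,5,0,1))
            h=z(hexa(),16);q=np.vstack([h[i]+(h[(i+1)%6]-h[i])*u for i in(0,1,2,5,4) for u in np.linspace(0,1,12)[:,None]])
            uv=proj(c,q@R.T+t).astype(np.float32);s-=np.minimum(cv2.remap(G,uv[:,:1],uv[:,1:],1),1.0).mean()
        return s
    p0=np.array([*g,0.]);r=minimize(f,p0,method="Nelder-Mead",options=dict(initial_simplex=p0+np.array([[0,0,0],[3,0,0],[0,3,0],[0,0,5]])));print(n,name,r.x.round(1),r.fun)
E
```

```text
[120.09  79.53 113.77] [ 0.1 -0.5 -0.1] [0.02 0.27 0.02] 0.19063638091137616
[549.2 175.  188.8] [-179.9   29.9  176. ] -0.09344913312399754 [0.2 0.4 0.7]
{"angular":[0.0, 0.0, 0.0],"dp":[-0.0, -0.0, 0.0],"fingers":1}
same
same
{"angular":[0.0, 0.0, 0.0],"dp":[-0.0, 0.015, 0.125],"fingers":1}
same
{"angular":[0.0, 0.0, 0.0],"dp":[-0.0, 0.035, 0.225],"fingers":1}
same
same
9 A [73.4 14.7 13.6] -1.4612648487091064
9 B [ 66.3 -26.2  -4.6] -1.2432284355163574
10 A [71.8  5.2 -7.7] -1.554971694946289
10 B [ 67.1 -23.4  -1.9] -1.2935640811920166
```

Call:
step_arm --targets '[{"angular": [0,0,0],"dp": [0,0,0.1],"fingers": 1},{"angular": [0,0,0],"dp": [0,0,0.15],"fingers": 1},{"angular": [0,0,0],"dp": [0,0.005,0.2],"fingers": 1},{"angular": [0,0,0],"dp": [0,0.01,0.25],"fingers": 1},{"angular": [0,0,0],"dp": [0,0.02,0.3],"fingers": 1},{"angular": [0,0,0],"dp": [0,0.03,0.35],"fingers": 1},{"angular": [0,0,0],"dp": [0,0.035,0.375],"fingers": 1},{"angular": [0,0,0],"dp": [0,0.035,0.375],"fingers": 1}]'

```text
time: 36.35
tool_pos: [587.8, 180.5, 124.8]
tcp_rot: [-180.0, 30.0, 176.0]
ft_force: [-1.6, -0.4, 1.0]
finger_gap: 0.0
grip_force: 0.9
```

```bash
python3 st.py; python3 look.py 11
```

```text
[121.92  87.04  39.81] [-0.9 -0.6  1.6] [-0.    0.33  0.05] 0.043538305795738225
[587.7 180.4 125.1] [-180.   30.  176.] 0.18990048622964212 [-1.1 -0.5  0.6]
```

Call:
step_arm --targets '[{"angular": [0,0,0],"dp": [0,0,0.03],"fingers": 1},{"angular": [0,0,0],"dp": [0,0.003,0.06],"fingers": 1},{"angular": [0,0,0],"dp": [0,0.005,0.085],"fingers": 1},{"angular": [0,0,0],"dp": [0,0.008,0.1],"fingers": 1},{"angular": [0,0,0],"dp": [0,0.01,0.11],"fingers": 1},{"angular": [0,0,0],"dp": [0,0.01,0.12],"fingers": 1},{"angular": [0,0,0],"dp": [0,0.01,0.125],"fingers": 1},{"angular": [0,0,0],"dp": [0,0.01,0.125],"fingers": 1}]'

```text
time: 37.45
tool_pos: [600.4, 181.6, 103.5]
tcp_rot: [180.0, 30.0, 176.0]
ft_force: [-1.8, 2.0, 3.3]
finger_gap: -0.3
grip_force: 1.5
```

```bash
python3 st.py
```

```text
[122.04  88.99  15.08] [-0.   1.8  3.8] [0.36 0.12 0.05] -0.291967238510844
```

Call:
step_arm --targets '[{"angular": [0,0,0],"dp": [0,0,0.008],"fingers": 1},{"angular": [0,0,0],"dp": [0,0,0.016],"fingers": 1},{"angular": [0,0,0],"dp": [0,0,0.023],"fingers": 1},{"angular": [0,0,0],"dp": [0,0,0.029],"fingers": 1},{"angular": [0,0,0],"dp": [0,0,0.034],"fingers": 1},{"angular": [0,0,0],"dp": [0,0,0.038],"fingers": 1},{"angular": [0,0,0],"dp": [0,0,0.04],"fingers": 1},{"angular": [0,0,0],"dp": [0,0,0.04],"fingers": 1}]'

```text
time: 38.45
tool_pos: [604.4, 181.4, 96.5]
tcp_rot: [180.0, 30.0, 176.0]
ft_force: [-1.9, 2.6, 2.9]
finger_gap: -0.0
grip_force: 1.8
```

```bash
python3 st.py
```

```text
[121.98  89.01   7.06] [-0.4  2.5  3.6] [ 0.41  0.27 -0.02] -0.0313105297255157
```

Call:
step_arm --targets '[{"angular": [0,0,0],"dp": [0,0,0.006],"fingers": 1},{"angular": [0,0,0],"dp": [0,0,0.012],"fingers": 1},{"angular": [0,0,0],"dp": [0,0,0.018],"fingers": 1},{"angular": [0,0,0],"dp": [0,0,0.022],"fingers": 1},{"angular": [0,0,0],"dp": [0,0,0.026],"fingers": 1},{"angular": [0,0,0],"dp": [0,0,0.03],"fingers": 1},{"angular": [0,0,0],"dp": [0,0,0.03],"fingers": 1},{"angular": [0,0,0],"dp": [0,0,0.03],"fingers": 1}]'

```text
time: 39.45
tool_pos: [607.4, 181.3, 91.4]
tcp_rot: [180.0, 30.0, 176.0]
ft_force: [-2.8, 4.1, 3.4]
finger_gap: 0.3
grip_force: 2.5
```

```bash
python3 st.py
```

```text
[122.09  89.18   1.15] [-0.9  3.9  4.5] [ 0.69  0.32 -0.02] 0.34015620952958986
```

Call:
step_arm --targets '[{"angular": [0,0,0],"dp": [0,0,0.005],"fingers": 1},{"angular": [0,0,0],"dp": [0,0,0.01],"fingers": 1},{"angular": [0,0,0],"dp": [0,0,0.015],"fingers": 1},{"angular": [0,0,0],"dp": [0,0,0.02],"fingers": 1},{"angular": [0,0,0],"dp": [0,0,0.025],"fingers": 1},{"angular": [0,0,0],"dp": [0,0,0.025],"fingers": 1},{"angular": [0,0,0],"dp": [0,0,0.025],"fingers": 1},{"angular": [0,0,0],"dp": [0,0,0.025],"fingers": 1}]'

```text
time: 40.45
tool_pos: [609.9, 180.7, 86.9]
tcp_rot: [-180.0, 30.0, 176.0]
ft_force: [-0.6, 1.5, 2.5]
finger_gap: 0.1
grip_force: 1.1
```

```bash
python3 st.py; python3 look.py 12; python3 - <<'E'
from plan import *
a=cv2.imread("pics/s12.png");v=cv2.resize(a[110:230,155:275],None,fx=5,fy=5,interpolation=3)
cv2.imwrite("pics/v12.png",v)
for c in P:print(c,[(np.round(d["at"],1).tolist(),round(d["conf"],2)) for d in pinpoint(c,"gate_pad")],[ (zz,proj(c,inT(122,yy,zz+1.2))[0].round(1).tolist()) for yy,zz in((73,84),(84,50),(88,26),(89,20))])
E
```

```text
[122.    88.74  -3.99] [0.7 1.4 2.5] [0.19 0.06 0.05] 0.07914520480645686
[609.9 180.7  86.9] [-180.   30.  176.] 0.32296094467162384 [-0.   2.1  2.3]
scene [([216.4, 144.4], 0.85), ([199.8, 194.0], 0.27)] [(84, [206.2, 138.7]), (50, [211.6, 143.2]), (26, [215.6, 146.9]), (20, [216.6, 147.8])]
top [([165.6, 197.8], 0.74), ([214.7, 222.2], 0.65)] [(84, [169.9, 207.0]), (50, [168.3, 200.7]), (26, [168.8, 196.6]), (20, [168.9, 195.7])]
```

Call:
step_arm --targets '[{"angular": [0,0,0],"dp": [0,0,0.005],"fingers": 1},{"angular": [0,0,0],"dp": [0,0,0.01],"fingers": 1},{"angular": [0,0,0],"dp": [0,0,0.015],"fingers": 1},{"angular": [0,0,0],"dp": [0,0,0.02],"fingers": 1},{"angular": [0,0,0],"dp": [0,0,0.023],"fingers": 1},{"angular": [0,0,0],"dp": [0,0,0.025],"fingers": 1},{"angular": [0,0,0],"dp": [0,0,0.025],"fingers": 1},{"angular": [0,0,0],"dp": [0,0,0.025],"fingers": 1}]'

```text
time: 41.65
tool_pos: [612.4, 180.9, 82.7]
tcp_rot: [180.0, 30.0, 176.0]
ft_force: [-1.8, 1.9, 3.3]
finger_gap: -0.1
grip_force: 2.2
```

```bash
python3 st.py
```

```text
[122.02  89.07  -8.88] [-0.   1.8  3.9] [ 0.32  0.24 -0.03] -0.10741914414918104
```

Call:
step_arm --targets '[{"angular": [0,0,0],"dp": [0,0,0.005],"fingers": 1},{"angular": [0,0,0],"dp": [0,0,0.01],"fingers": 1},{"angular": [0,0,0],"dp": [0,0,0.015],"fingers": 1},{"angular": [0,0,0],"dp": [0,0,0.02],"fingers": 1},{"angular": [0,0,0],"dp": [0,0,0.023],"fingers": 1},{"angular": [0,0,0],"dp": [0,0,0.025],"fingers": 1},{"angular": [0,0,0],"dp": [0,0,0.025],"fingers": 1},{"angular": [0,0,0],"dp": [0,0,0.025],"fingers": 1}]'

```text
time: 42.65
tool_pos: [614.7, 180.9, 78.9]
tcp_rot: [180.0, 30.0, 176.0]
ft_force: [-11.4, 2.4, 12.1]
finger_gap: 0.4
grip_force: 8.4
```

```bash
python3 st.py
```

```text
[122.15  89.27 -13.35] [-4.   1.6 16.2] [ 0.23  0.89 -0.  ] 0.44129124026875904
```

16 N means the hard stop. Retreat along the normal and check that the catch holds.

Call:
step_arm --targets '[{"angular": [0,0,0],"dp": [0,0,-0.01],"fingers": 1},{"angular": [0,0,0],"dp": [0,0,-0.03],"fingers": 1},{"angular": [0,0,0],"dp": [0,0,-0.1],"fingers": 1},{"angular": [0,0,0],"dp": [0,0,-0.3],"fingers": 1},{"angular": [0,0,0],"dp": [0,0,-0.5],"fingers": 1},{"angular": [0,0,0],"dp": [0,0,-0.7],"fingers": 1},{"angular": [0,0,0],"dp": [0,0,-0.9],"fingers": 1},{"angular": [0,0,0],"dp": [0,0,-0.9],"fingers": 1}]'

```text
time: 43.65
tool_pos: [525.5, 187.4, 238.8]
tcp_rot: [179.8, 30.3, 175.9]
ft_force: [0.4, -0.3, -0.7]
finger_gap: -0.0
grip_force: 0.0
```

Call:
step_arm --targets '[{"angular": [0,0,0],"dp": [0,0.3,0],"fingers": 1},{"angular": [0,0,0],"dp": [0.1,0.5,-0.1],"fingers": 1},{"angular": [0,0,0],"dp": [0.2,0.7,-0.1],"fingers": 1},{"angular": [0,0,0],"dp": [0.3,0.8,-0.1],"fingers": 1},{"angular": [0,0,0],"dp": [0.3,0.8,-0.1],"fingers": 1},{"angular": [0,0,0],"dp": [0.3,0.8,-0.1],"fingers": 1},{"angular": [0,0,0],"dp": [0.3,0.8,-0.1],"fingers": 1},{"angular": [0,0,0],"dp": [0.3,0.8,-0.1],"fingers": 1}]'

```text
time: 44.65
tool_pos: [475.1, 350.1, 222.0]
tcp_rot: [180.0, 30.0, 175.9]
ft_force: [0.2, -0.1, -0.1]
finger_gap: -0.2
grip_force: 0.0
```

```bash
python3 look.py 13; python3 - <<'E'
from plan import *
for c in P:print(c,[(np.round(d["at"],1).tolist(),round(d["conf"],2)) for d in pinpoint(c,"gate_pad")],[ (zz,proj(c,inT(122,yy,zz+1.2))[0].round(1).tolist()) for yy,zz in((73,84),(88,26))])
E
python3 fitt.py 13 "[(67,23,0),(67,-23,0)]"; python3 viz.py 13 "trayposes(TR,((67,23),(67,-23)))"
```

```text
[474.9 350.3 221.9] [180.   30.  175.9] -0.19297270198371674 [ 0.  -0.4  0.7]
scene [([213.7, 144.2], 0.57)] [(84, [206.2, 138.7]), (26, [215.6, 146.9])]
top [([165.3, 197.2], 0.77)] [(84, [169.9, 207.0]), (26, [168.8, 196.6])]
('scene',) [[26.6, 50.3, -1.9], [26.3, 0.5, 5.8], [26.6, -46.0, 5.7], [66.9, 23.6, 1.1], [66.3, -21.9, -0.9]]
('top',) [[25.3, 46.7, -12.7], [24.7, 0.3, -18.1], [26.7, -45.8, 5.3], [64.8, 22.3, -2.0], [64.9, -24.7, 4.7]]
('scene', 'top') [[26.7, 47.8, -0.1], [26.2, 0.3, -1.8], [26.3, -46.4, 5.5], [66.1, 22.3, 3.2], [66.2, -23.0, 0.8]]
```

View pics/v13.png

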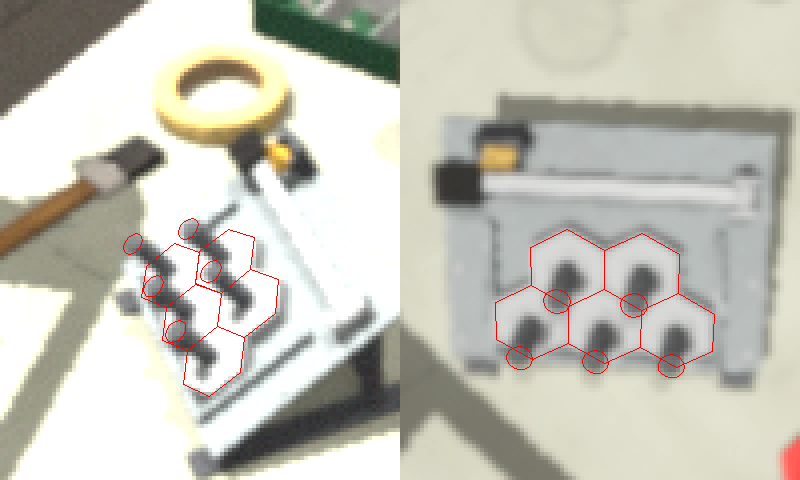

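The last picture shows the bar down under the catch, with the pad at top crop (460,185). All five feet lie on the nested outlines, with second-row feet at top crop (567,270) and (643,275), and the robot is clear.

```bash
python3 -c "
from bench import *
print(hand_in())"
```

```text
the job is handed in; nothing more can be done
None
```

Handed in at about 45 s: both studs fit their hollows in the final images to within about 1 mm (yaw to a few degrees), the gate stayed down after release, the bottom row fits its place against the low rail, and nothing came near the spray cans.

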